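Clamp the drip rack and hang the roll clips

TASK

Set up the little wooden drip rack in the mixer corner: slide it along the counter, without lifting it, until the dark spot on its tongue is centred under the pad of the screw clamp, then turn the clamp's handle clockwise until the pad meets the tongue and snug it about a quarter turn more, no harder. After that, hang every red open roll clip there is on the rack's rail, on either side of the middle post, pushing its gap over the rail so that it hangs upright with its tab up; leave everything else on the counter where it is.

Things in the scene. Friction and masses are not known exactly. Their poses are not given: they have to be found in the camera images.
- rack: Loose wooden drip rack, 0.65 kg. Origin: centre of its foot's underside; y along the rail. Foot 84 (x) by 260 (y) by 12 mm; a flat tongue, 36 wide, 12 thick, goes on from its -y end to y = -199. Posts to height 99: one at each end (16 x 12, y = +-123), one in the middle (16 x 26). Drag it by the middle post, held low (50 mm); held high it tips. Rail: 12 mm steel rod at height 85 mm.
- rack_rail (a point): Middle of the rail (inside the middle post), on its axis, which is 85 mm above the underside of the rack's foot; same axes as the rack (y along the rail). The rail is free from 13 to 117 mm either side of it.
- rack_mark (a point): Centre of the dark spot (12 mm across) on top of the tongue, 175 mm from the rack's origin along its -y, height 12 mm.
- clamp: Grey screw clamp fixed to the counter. Origin: on the counter, straight below its screw. On its -y side stand a column (y = -43 to -69 mm) and base plate (y = -32 to -92, 8 mm thick); an arm 36 mm wide at heights 52 to 70 mm carries the screw. The throat is open to its +y and both x sides: the tongue goes in under the pad along the clamp's -y.
- clamp_pad: The clamp's round rubber pad, 24 mm across. Origin: centre of its lower face, which is 22 mm above the counter at handle angle 0 and goes down 2.5 mm per radian, so it meets the 12 mm tongue at about 4.0 rad; past that a spring in the pad gives about 12.5 N per radian more (snug: 5 to 40 N).
- clamp_handle (a joint): Angle of the clamp's handle in rad, 0 to 9, growing clockwise seen from above (tightening). The screw stays at one height while only its pad goes down; it stays where it is left. Turning takes about 0.12 N m, and 0.0025 N m more per newton on the pad.
- clamp_grip (a point): On the screw's axis at the height to grip, 96 mm above the counter. The handle is a black wing 64 mm long along this point's x axis, 12 mm thick along its y axis, from 78 to 110 mm above the counter; it turns with the handle.
- clip1: Red roll clip (rigid, 50 g, heavy feet; may be absent): a C-shaped channel 34 mm wide along its y, gap down. Origin: centre of its underside. Feet 56 mm over all in x, 6 high; gap 17 wide at height 10; inside 28 wide, narrowing to a flat inner top at height 30. Grip tab on top 14 (x) by 20 (y), height 34 to 58. Hung, y along the rail, its origin is 24 mm below the rail's axis.
- clip2: Red roll clip (rigid, 50 g, heavy feet; may be absent): a C-shaped channel 34 mm wide along its y, gap down. Origin: centre of its underside. Feet 56 mm over all in x, 6 high; gap 17 wide at height 10; inside 28 wide, narrowing to a flat inner top at height 30. Grip tab on top 14 (x) by 20 (y), height 34 to 58. Hung, y along the rail, its origin is 24 mm below the rail's axis.
- clip3: Red roll clip (rigid, 50 g, heavy feet; may be absent): a C-shaped channel 34 mm wide along its y, gap down. Origin: centre of its underside. Feet 56 mm over all in x, 6 high; gap 17 wide at height 10; inside 28 wide, narrowing to a flat inner top at height 30. Grip tab on top 14 (x) by 20 (y), height 34 to 58. Hung, y along the rail, its origin is 24 mm below the rail's axis.
- clip4: Red roll clip (rigid, 50 g, heavy feet; may be absent): a C-shaped channel 34 mm wide along its y, gap down. Origin: centre of its underside. Feet 56 mm over all in x, 6 high; gap 17 wide at height 10; inside 28 wide, narrowing to a flat inner top at height 30. Grip tab on top 14 (x) by 20 (y), height 34 to 58. Hung, y along the rail, its origin is 24 mm below the rail's axis.
- ramekin: Bystander, to be left alone: white ceramic ramekin, 84 mm across, 45 tall. Origin: on the counter under its centre.
- pie_tin: Bystander, to be left alone: aluminium pie tin, 120 mm across, 25 tall. Origin: on the counter under its centre.
- cutter: Bystander, to be left alone: closed round cookie-cutter ring of red plastic, 52 mm across, 30 tall (not a roll clip: it has no gap). Origin: on the counter under its centre.
- spice_jar: Bystander, to be left alone: spice jar, 48 mm across, 95 tall. Origin: on the counter under its centre.
- spoon: Bystander, to be left alone: wooden spoon, 280 mm long, lying flat. Origin: near its middle, x along it.
- timer: Bystander, to be left alone: round white kitchen timer, 64 mm across, 45 tall. Origin: on the counter under its centre.

How it is judged:
On the way, in this order (a step that is already met when the one before it is completed fails the run):
1. the rack's dark spot is under the clamp's pad (horizontal distance between rack_mark and clamp_pad below 0.008 m), for 0.2 s.
2. the pad presses the tongue (horizontal distance between rack_mark and clamp_pad below 0.008 m and contact force between clamp_pad and rack above 5 N), for 0.2 s.
3. every clip that is there hangs on the rail (x of clip1 in the frame of rack_rail between -0.014 and 0.014 m and y of clip1 in the frame of rack_rail between -0.115 and 0.115 m and z of clip1 in the frame of rack_rail between -0.031 and -0.017 m and angle between each of clip1, clip2, clip3, clip4's own z axis and vertical below 0.35 rad and x of clip2 in the frame of rack_rail between -0.014 and 0.014 m and y of clip2 in the frame of rack_rail between -0.115 and 0.115 m and z of clip2 in the frame of rack_rail between -0.031 and -0.017 m and x of clip3 in the frame of rack_rail between -0.014 and 0.014 m and y of clip3 in the frame of rack_rail between -0.115 and 0.115 m and z of clip3 in the frame of rack_rail between -0.031 and -0.017 m and x of clip4 in the frame of rack_rail between -0.014 and 0.014 m and y of clip4 in the frame of rack_rail between -0.115 and 0.115 m and z of clip4 in the frame of rack_rail between -0.031 and -0.017 m), for 0.2 s.
At the end, for the whole second after the job is handed in: The dark spot is within 8 mm of the pad's centre (seen from above), the pad presses the tongue with more than 5 N, and every clip present hangs at rest and upright (within 20 degrees) on the rail between the posts, its inner top on the rail (7 mm up or down, 14 mm sideways) (all of step 2 and all of step 3 and angle between rack's own z axis and vertical below 0.05 rad and linear speed of rack below 0.02 m/s and linear speed of each of clip1, clip2, clip3, clip4 below 0.05 m/s); the robot touches nothing.
It fails at once if the pad crushes the tongue with more than 40 N (contact force between clamp_pad and rack above 40 N).
It fails at once if the rack is lifted more than 20 mm or tipped over (height (world z) of rack above 0.02 m or angle between rack's own z axis and vertical above 0.3 rad).
It fails at once if a bystander is moved more than 30 mm (distance of any of ramekin, pie_tin, cutter, spice_jar, spoon, timer from where it was at the start of the episode above 0.03 m).
Of clip1, clip2, clip3, clip4 only 3 to 4 are there at a start; the rules pass over those that are not, and their reading is None.
At some moment in a run one of clip1, clip2, clip3, clip4 may be knocked a few centimetres aside while the robot is not near it.
It also fails if it takes over 208 s, if anything falls off the work surface, if the arm or the gripper's body presses on something with over 40 N, if the wrist force passes 120 N, or if a joint passes its speed limit or range.

ROBOT

A 6-joint arm with a two-finger parallel gripper is mounted at the origin on the work surface. World frame = base frame: x ahead of the robot, y to its left, z up, the work surface at z = 0. Lengths are in m, angles in rad, forces in N, time in s.
With the tool pointing down it reaches from about 0.375 to 0.9 m from the base axis. Payload 3.1 kg.
Tool frame: the origin (TCP) lies on the centre line of the jaws, within the pads' length; the fingertips stand 25 mm ahead of it and the grasp point (between the pads) lies 6 mm ahead of it (manip.tips_ahead is the distance from the TCP to the fingertips, in m); z points along the fingers, y is the direction in which the jaws open and shut (so a half turn about z gives the same grasp; the last joint's range is limited). The gripper opens to 85 mm and grips with 20 to 120 N. Pads are 22 mm wide; open, the fingers measure 114 mm over their backs; the gripper's body (76 mm by 85 mm) begins 54 mm behind the grasp point. The pads swing forward as they close: fully open they stand 13 mm farther back than shut.
Start: joints at [-1.298, 0.527, 1.433, -0, 1.181, -0.178], TCP at [0.272, -0.563, 0.256] pointing down, gripper open.
Joint ranges: [-3.08, 3.08], [-0.75, 2.2], [0.22, 2.44], [-1.43, 4.57], [0, 2.65], [-2.85, 2.85]. Speed limits (rad/s): [2.79, 2.79, 3.14, 3.14, 3.14, 3.14].

INTERFACE

Orientations are given as a unit quaternion [x, y, z, w].
In Python, from station import manip gives the robot as it stands.
- The arm moves only by the tool play_rows, never from a script. Its argument "steps" is a list that holds one entry, the list of rows, each a list of 6 numbers: the shift along the tool's x, y, z in m, then the turn, a rotation vector about the tool's x, y, z in degrees. In form: [[[x, y, z, rx, ry, rz], ...]]. A call has 1 to 10 rows; each row shifts and turns the commanded pose from where the row before left it, along the tool's axes as they then stand; what a row does not reach is not made up. A row lasts 1/8 s, in which the tool goes at most 62.5 mm and 10.7 degrees, less where a joint would pass 70% of its speed; a pose out of reach is approached as far as the arm can. A call is refused whole if a number of a shift passes 0.0625 or a number of a turn 10.7, either way. A call with a gripper value outside its range is refused whole. "fingers" is the opening, from 0 (shut) to 1 (fully open), set as the call begins (left out, the last holds). The fingers move at their own pace and stop on an object; "squeeze" is the grip in N (left out, the last holds). Time passes only in rows, so rows that do not move let the fingers close. It gives the time, the measured TCP pose, the force and the opening at its end, in the units of the state.
- manip.sense(): the state, without advancing time (a new reading comes with each control period).
- manip.snapshot(name): name is "side" or "top"; returns a dict with "img" (480x640x3 uint8, red, green, blue), "K" (3x3 intrinsics, pixels), "world_from_camera" (4x4, takes a point from camera to world coordinates). Camera axes: x right, y down, z forward; pixel columns grow to the right and rows downward; lengths in m; the calibration is good to about 2 mm. A picture is of the moment at which its call begins. There is no depth.
- manip.sign_off(): hands the job in, once; it reports no verdict.
Trained networks look in a picture, given as the dict that the camera call returned (one of the last four; its "shot" number tells which), for a name from the list of things; names that differ only in an ending like _2 or _b are one class to them, and where a whole thing is asked for, a point or a joint stands for the part that bears it (a point fixed in the world has none). Each returns a list of dicts, best first, with "score" (0 to 1); they miss things now and then, are a little off and sometimes report something else, mostly with a low value. They report only what shows in the picture. A call takes as long as a camera call.
- manip.regions_of(label, picture): "pixels" (480x640 bool, what is visible of it) and "rect" ([left, top, right, bottom] in pixels, round what is visible of it).
- manip.pinpoint(label, picture): "point" ([column, row] in pixels: a listed point, or the origin of a listed thing).
The state is a dict: "t": time; "q": joint angles; "qd": joint speeds; "tau": joint torques, N m; "tcp_pos": TCP position; "tool_rot": TCP orientation; "force": force on the tool from outside, world axes, zero at the start; "ft_torque": the same for the moment, N m; "finger_gap": opening from 0.0 (shut) to 1.0 (fully open).
Only numpy, scipy, OpenCV 4.12 (cv2) and the standard library are available. Lean on these libraries where they do the work, as an engineer would, in place of code of your own. Each camera call takes 0.05 s, during which the arm holds its last target.

## Working session

There is one attempt and no reset: what is moved stays moved. The work goes in short steps, Python scripts to look and compute and a tool call to move; the robot and the scene stay as the last step left them, time stands still between calls to the robot, and variables do not carry over. Pictures are saved under pics/ and viewed, and the job is handed in when it is done.

Besides the shell and the picture viewer there is one more tool, called after "Call:" by a JSON object that holds its "method" and its "body". play_rows: Moves the arm, as the interface text tells. Its arguments: {"type":"object","properties":{"steps":{"type":"array"},"fingers":{"type":"number"},"squeeze":{"type":"number"}},"required":["steps"]}

```bash
ls -la; mkdir -p pics
cat > h.py <<'E'
import numpy as np, cv2
from station import manip
from scipy.spatial.transform import Rotation as R
def snap(n,f=None):
    p=manip.snapshot(n)
    if f: cv2.imwrite('pics/'+f,cv2.cvtColor(p['img'],cv2.COLOR_RGB2BGR))
    return p
def ray(p,uv,z):
    K=np.array(p['K']);T=np.array(p['world_from_camera'])
    d=T[:3,:3]@np.linalg.inv(K)@np.array([uv[0],uv[1],1.]);o=T[:3,3]
    return o+d*(z-o[2])/d[2]
def proj(p,X):
    K=np.array(p['K']);T=np.array(p['world_from_camera'])
    c=T[:3,:3].T@(np.array(X,float)-T[:3,3]); u=K@c; return u[:2]/u[2]
E
python3 - <<'E'
from h import *
np.set_printoptions(precision=4,suppress=True)
s=manip.sense();print({k:np.round(v,4) for k,v in s.items()}, manip.tips_ahead)
for n in('top','side'):
    p=snap(n,n+'0.png'); print(n,p['world_from_camera'],p['K'])
    for l in ['rack','rack_rail','rack_mark','clamp','clamp_pad','clamp_grip','clip1','ramekin','pie_tin','cutter','spice_jar','spoon','timer']:
        for d in manip.pinpoint(l,p)[:6]: print(l,round(d['score'],2),np.round(d['point'],1), ray(p,d['point'],{'rack_rail':.085,'rack_mark':.012,'clamp_pad':.022,'clamp_grip':.096}.get(l,0))[:2])
E
```

```text
total 12
drwxr-xr-x  3 agent agent 4096 Dec  6 02:42 .
drwxr-xr-x 23 root  root  4096 Dec  6 02:42 ..
drwxr-xr-x  2 agent agent 4096 Dec  6 02:42 pics
{'t': np.float64(0.0), 'q': array([-1.2985,  0.5284,  1.4339,  0.    ,  1.1814, -0.1785]), 'qd': array([ 0.0005, -0.0016, -0.0009, -0.0012, -0.0006,  0.0012]), 'tau': array([ -0.0016, -44.2359, -17.8025,  -0.0003,   0.0084,  -0.    ]), 'tcp_pos': array([ 0.2722, -0.5619,  0.2554]), 'tool_rot': array([ 0.9747,  0.2235, -0.    , -0.0011]), 'force': array([-0.3027, -0.8028, -0.9266]), 'ft_torque': array([-0.0113, -0.0151,  0.0113]), 'finger_gap': np.float64(1.0002)} 0.025
top [[ 0.0264 -0.9878  0.1533  0.3992]
 [-0.9996 -0.0273 -0.0036  0.0111]
 [ 0.0077 -0.1532 -0.9882  1.414 ]
 [ 0.      0.      0.      1.    ]] [[527.0046   0.     309.3895]
 [  0.     527.0046 238.1022]
 [  0.       0.       1.    ]]
rack 0.82 [256.9 235.2] [0.6227 0.1487]
rack_rail 0.95 [254.4 228.9] [0.6254 0.1475]
rack_mark 0.9 [322.1 221.6] [ 0.6629 -0.0271]
clamp 0.8 [378.4 236.3] [ 0.6288 -0.1814]
clamp_grip 0.67 [384.3 227.2] [ 0.637  -0.1832]
clip1 0.7 [431.  3
[... 864 characters left out ...]
8]
clamp 0.63 [346.9 232.4] [ 0.6335 -0.1768]
clamp_pad 0.42 [347.1 226.8] [ 0.6308 -0.1709]
clamp_grip 0.51 [350.6 202.1] [ 0.6261 -0.1766]
clip1 0.75 [352.5 319.1] [0.4708 0.1234]
clip1 0.7 [371.4 285.8] [0.4816 0.0009]
clip1 0.38 [283.6 298.4] [0.6354 0.1383]
ramekin 0.79 [333.9 375.9] [0.4337 0.279 ]
ramekin 0.56 [349.7 233.1] [ 0.6253 -0.1773]
pie_tin 0.92 [288.6 233.4] [ 0.7692 -0.0954]
cutter 0.59 [395.3 270.7] [ 0.4548 -0.0802]
cutter 0.57 [428.7 223.8] [ 0.4541 -0.3276]
spice_jar 0.91 [379.6 198.1] [ 0.6327 -0.3983]
spice_jar 0.23 [372.  286.7] [0.479  0.0033]
spoon 0.59 [239.9 267.1] [0.7923 0.0917]
timer 0.91 [214.1 387.5] [0.6117 0.4097]
timer 0.65 [347.8 232.4] [ 0.6314 -0.178 ]
```

View pics/top0.png

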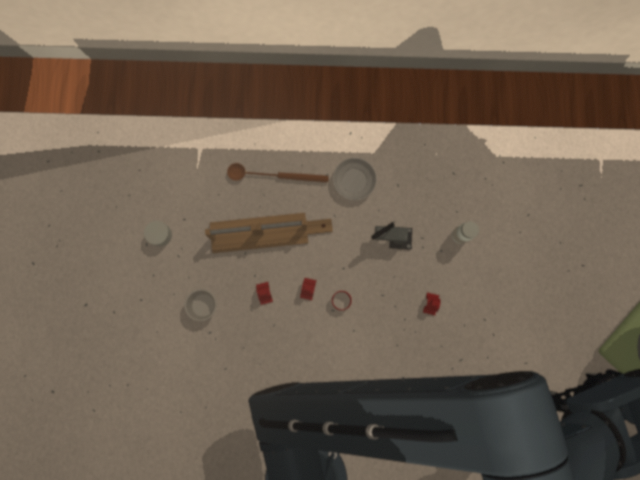

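View pics/side0.png

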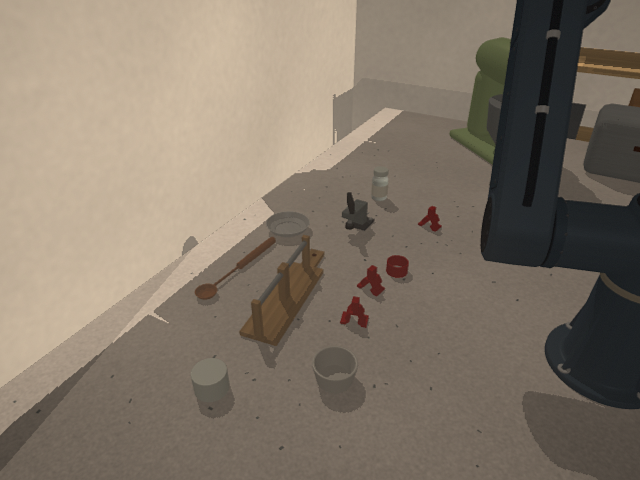

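Run:
```python
import cv2,numpy as np
a=cv2.imread('pics/top0.png');b=cv2.imread('pics/side0.png')
cv2.imwrite('pics/z1.png',cv2.resize(a[150:320,200:480],None,fx=2.85,fy=2.85,interpolation=cv2.INTER_CUBIC))
cv2.imwrite('pics/z2.png',cv2.resize(b[160:350,230:450],None,fx=3.1,fy=3.1,interpolation=cv2.INTER_CUBIC))
```

```text
(no output)
```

View pics/z1.png

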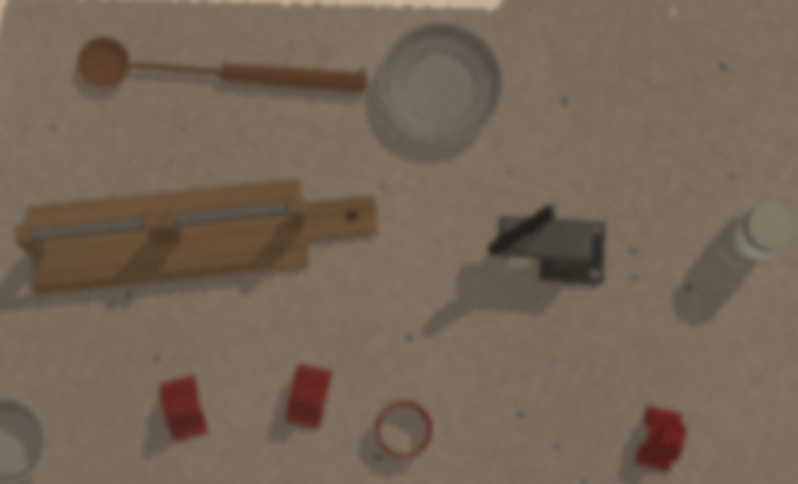

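View pics/z2.png

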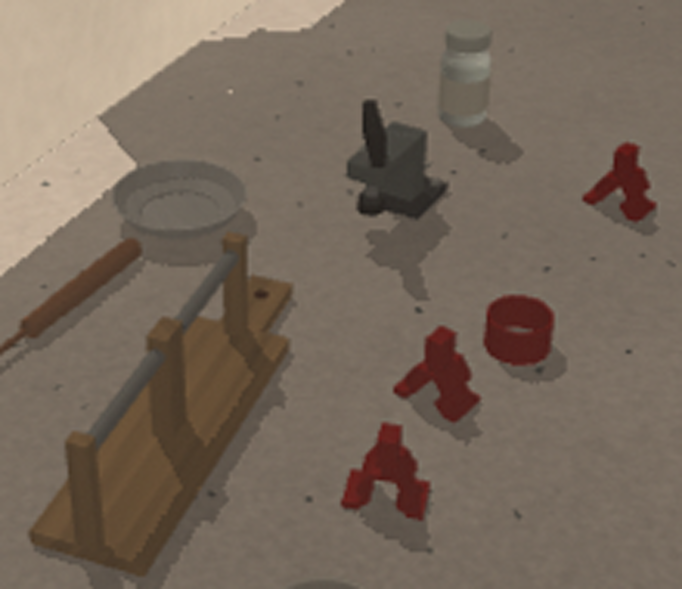

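Run:
```python
import cv2,numpy as np
a=cv2.imread('pics/top0.png');b=cv2.imread('pics/side0.png')
z=lambda im,x,y,w,h,f,n:cv2.imwrite('pics/'+n,cv2.resize(cv2.convertScaleAbs(im[y:y+h,x:x+w],alpha=1.6),None,fx=f,fy=f,interpolation=cv2.INTER_CUBIC))
z(a,200,205,140,55,5.7,'z3.png');z(a,365,210,60,50,12,'z4.png');z(b,335,185,60,50,12,'z5.png')
```

```text
(no output)
```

View pics/z3.png

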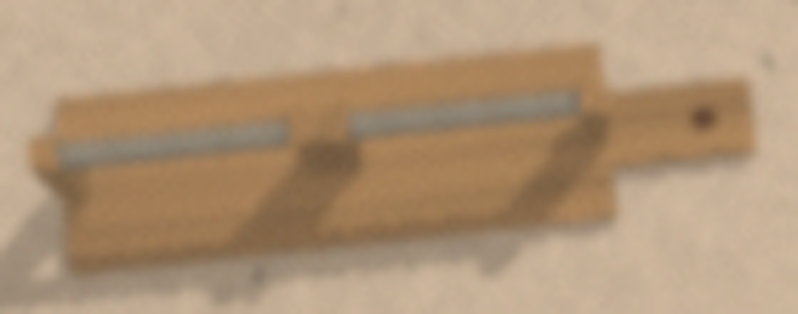

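View pics/z4.png

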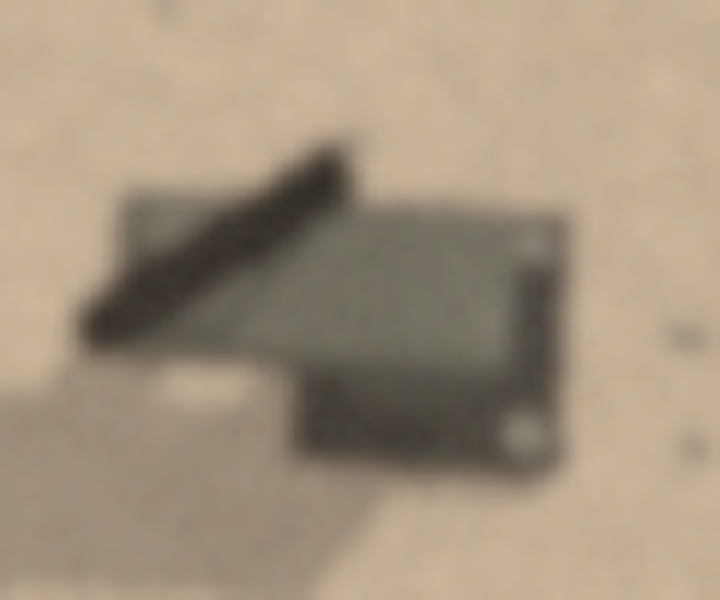

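View pics/z5.png

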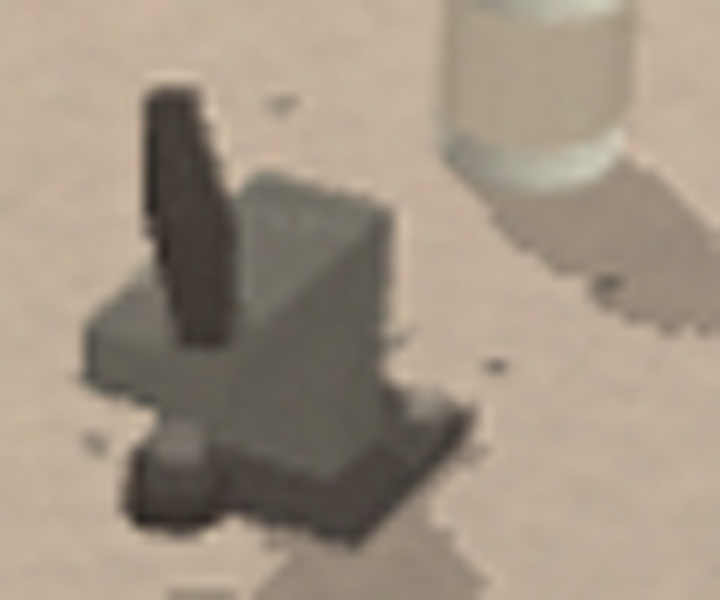

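```bash
cat > fit0.py <<'E'
from h import *
from scipy.optimize import least_squares
import pickle
np.set_printoptions(precision=4,suppress=True)
t=manip.snapshot('top');s=manip.snapshot('side')
pickle.dump((t,s),open('p0.pkl','wb'))
def fitp(obs,x0,extra=0):
    def res(q):
        c,sn=np.cos(q[2]),np.sin(q[2]);r=[]
        for cam,L,uv in obs:
            L=[l(q) if callable(l) else l for l in L]
            r.append(proj(cam,[q[0]+c*L[0]-sn*L[1],q[1]+sn*L[0]+c*L[1],L[2]])-uv)
        return np.ravel(r)
    o=least_squares(res,x0,loss='soft_l1');return o.x,res(o.x).reshape(-1,2)
z3=lambda u,v:np.array([(u+.5)/5.7-.5+200,(v+.5)/5.7-.5+205])
z4=lambda u,v:np.array([(u+.5)/12-.5+365,(v+.5)/12-.5+210])
z5=lambda u,v:np.array([(u+.5)/12-.5+335,(v+.5)/12-.5+185])
h=.012
obs=[(t,(.042,.13,h),z3(57,98)),(t,(.042,-.13,h),z3(598,45)),(t,(.018,-.199,h),z3(748,82)),(t,(-.018,-.199,h),z3(752,153)),(t,(-.042,-.13,h),z3(614,215)),(t,(-.042,.13,h),z3(70,265)),(t,(0,-.175,h),z3(703,117)),(t,(0,.117,.088),z3(62,154)),(t,(0,-.117,.088),z3(578,101))]
q,r=fitp(obs,[.62,.15,.2]);print('rack',q,np.degrees(q[2]));print(r.T)
c,sn=np.cos(q[2]),np.sin(q[2]);print('mark',q[0]+sn*.175,q[1]-c*.175)
ym=lambda q:q[4];w=lambda q:q[3];nw=lambda q:-q[3]
obs=[(t,(.018,ym,.07),z4(128,195)),(t,(-.018,-.069,.07),z4(512,370)),(t,(nw,-.092,.008),z4(560,470)),(t,(nw,-.032,.008),z4(300,460)),(t,(0,0,.11),z4(218,250)),
(s,(.018,ym,.07),z5(88,330)),(s,(.018,-.069,.07),z5(260,178)),(s,(-.018,-.069,.07),z5(388,205)),(s,(nw,-.032,0),z5(350,545)),(s,(nw,-.092,.008),z5(470,405)),(s,(0,0,.110),z5(174,92)),(s,(0,0,.078),z5(205,345))]
obs=obs[:-2]
q,r=fitp(obs,[.63,-.18,0,.03,.018]);print('clamp',q,np.degrees(q[2]));print(r.T)
for zz in (.022,.0195,.017,.0145,.012): print(zz,(proj(s,[q[0],q[1],zz])-[335,185])*12+5.5)
# handle
e1=ray(t,z4(345,165),.11);e2=ray(t,z4(90,335),.11);print('handle',(e1+e2)/2,e1-e2,np.linalg.norm(e1-e2),np.degrees(np.arctan2(*(e1-e2)[1::-1])))
E
python3 fit0.py
```

```text
rack [0.6299 0.1443 0.1255] 7.1903573445932905
[[-0.6221  0.2503  0.1508  0.8519  0.4927 -0.7056 -0.0823 -0.633   0.2731]
 [-0.5214 -0.4121 -0.6883 -0.1003  0.2558  0.8834  0.5336 -0.2132  0.2734]]
mark 0.6518171171229592 -0.029353684954796982
clamp [ 0.6263 -0.1773 -0.0072  0.0292  0.0144] -0.41505321807442824
[[-0.1724 -0.1171 -0.0058 -0.576   0.0246 -0.1889 -0.547   0.7252  0.4847
  -0.2575]
 [ 0.1336  0.3807 -0.1367 -0.0682 -0.0046 -0.7025 -1.3719 -0.4744  0.3979
  -0.3096]]
0.022 [181.2655 499.0642]
0.0195 [180.873  508.5348]
0.017 [180.4812 517.985 ]
0.0145 [180.0903 527.4149]
0.012 [179.7003 536.8245]
handle [ 0.6263 -0.1771  0.11  ] [ 0.0376 -0.0532  0.    ] 0.06517680945103015 -54.77934174283363
```

```bash
cat >> h.py <<'E'
def plan(xyz=None,yaw=None,n=None):
    """yaw: desired tool-x yaw deg; prints shift (tool axes, before turn) and turn about tool z"""
    s=manip.sense();Rt=R.from_quat(s['tool_rot']);M=Rt.as_matrix();p=np.array(s['tcp_pos'])
    psi=np.degrees(np.arctan2(M[1,0],M[0,0]))
    print('t %.2f p %s psi %.2f gap %.3f F %s T %s q6 %.1f tilt %s'%(s['t'],np.round(p,4),psi,s['finger_gap'],np.round(s['force'],1),np.round(s['ft_torque'],3),np.degrees(s['q'][5]),np.round(M[:2,2],4)))
    if xyz is not None:
        d=M.T@(np.array(xyz)-p); k=n or int(np.ceil(np.abs(d).max()/.05)); print('shift',np.round(d,4),'rows',k,'each',np.round(d/k,4))
    if yaw is not None:
        a=-((yaw-psi+180)%360-180); k=int(np.ceil(abs(a)/10.5)); print('turn z',round(a,2),'rows',k,'each',round(a/max(k,1),2))
E
python3 -c "
from h import *
plan([.630,.1443,.25],97.2)"
```

```text
t 1.50 p [ 0.2723 -0.5625  0.2563] psi 25.83 gap 1.005 F [-0.5  0.1  0.6] T [ 0.008 -0.023 -0.026] q6 -10.2 tilt [ 0. -0.]
shift [ 0.6299 -0.4804  0.0063] rows 13 each [ 0.0485 -0.037   0.0005]
turn z -71.37 rows 7 each -10.2
```

Call:
{"method": "play_rows", "body": {"steps": [[[0.0485,-0.037,0,0,0,0],[0.0485,-0.037,0,0,0,0],[0.0485,-0.037,0,0,0,0],[0.0485,-0.037,0,0,0,0],[0.0485,-0.037,0,0,0,0],[0.0485,-0.037,0,0,0,0],[0.0485,-0.037,0,0,0,0],[0.0485,-0.037,0,0,0,0],[0.0485,-0.037,0,0,0,0],[0.0485,-0.037,0,0,0,0]]], "fingers": 0.8}}

```text
t: 2.75
tcp_pos: [0.5486, -0.0164, 0.2566]
tool_rot: [0.975, 0.224, 0.0, 0.0]
force: [-0.1, -0.7, 0.2]
finger_gap: 0.8
```

Call:
{"method": "play_rows", "body": {"steps": [[[0.0485,-0.037,0,0,0,0],[0.0485,-0.037,0,0,0,0],[0.0485,-0.037,0,0,0,0],[0,0,0,0,0,-10.2],[0,0,0,0,0,-10.2],[0,0,0,0,0,-10.2],[0,0,0,0,0,-10.2],[0,0,0,0,0,-10.2],[0,0,0,0,0,-10.2],[0,0,0,0,0,-10.2]]]}}

```text
t: 4.0
tcp_pos: [0.6303, 0.1451, 0.2563]
tool_rot: [0.659, 0.752, -0.0, -0.0]
force: [-1.6, 0.3, -0.7]
finger_gap: 0.801
```

```bash
python3 -c "
from h import *
plan([.630,.1443,.15],97.2)
t=snap('top','top1.png');s=snap('side','side1.png')
for p in (t,s):
    for d in manip.pinpoint('clip1',p)[:6]: print(round(d['score'],2),np.round(d['point'],1), ray(p,d['point'],0)[:2])
"
```

```text
t 4.00 p [0.6303 0.1451 0.2563] psi 97.57 gap 0.801 F [-1.6  0.3 -0.7] T [0.04  0.02  0.034] q6 -4.5 tilt [-0. -0.]
shift [-0.0008 -0.0004  0.1063] rows 3 each [-0.0003 -0.0001  0.0354]
turn z 0.37 rows 1 each 0.37
0.78 [263.8 294.9] [0.46192917 0.12362053]
0.78 [429.1 300.5] [ 0.45885372 -0.3180368 ]
0.52 [306.3 288.7] [0.48146581 0.01068745]
0.91 [353.8 319.3] [0.46808628 0.12263785]
0.59 [368.2 284.9] [0.48943045 0.00154741]
0.48 [430.  225.2] [ 0.44857513 -0.32220939]
```

```bash
python3 -c "
from h import *
print(np.degrees(manip.sense()['q']))
plan([.630,.1443,.15],97.2)"
```

```text
[ 3.08383586e+00  3.19387788e+01  7.87566068e+01  6.95102136e-04
  6.93046228e+01 -3.97514403e+00]
t 4.20 p [0.6303 0.1451 0.2563] psi 97.06 gap 0.801 F [-0.1  0.4 -0.4] T [-0.042 -0.009  0.005] q6 -4.0 tilt [-0.  0.]
shift [-0.0008 -0.0004  0.1063] rows 3 each [-0.0003 -0.0001  0.0354]
turn z -0.14 rows 1 each -0.14
```

View pics/top1.png

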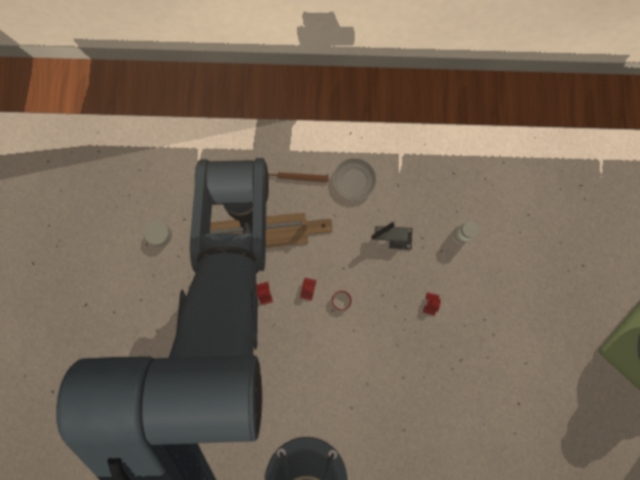

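View pics/side1.png

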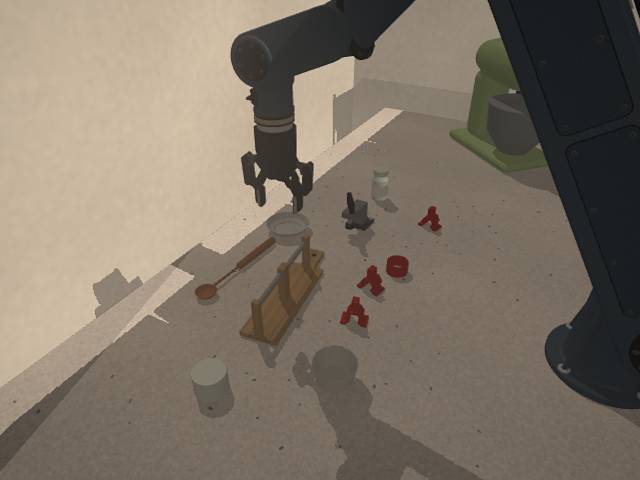

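Call:
{"method": "play_rows", "body": {"steps": [[[0,0,0.035,0,0,0],[0,0,0.035,0,0,0],[0,0,0.035,0,0,0],[-0.0008,-0.0004,0.03,0,0,0],[0,0,0.03,0,0,0],[0,0,0.018,0,0,0],[0,0,0.014,0,0,0],[0,0,0,0,0,0],[0,0,0,0,0,0]]], "fingers": 0.8}}

```text
t: 5.32
tcp_pos: [0.6307, 0.1443, 0.0602]
tool_rot: [0.661, 0.75, 0.001, 0.001]
force: [0.1, 0.1, -0.1]
finger_gap: 0.803
```

```bash
python3 -c "
from h import *
plan()
t=snap('top','top2.png');s=snap('side','side2.png')
a=s['img'][200:360,210:370];cv2.imwrite('pics/z6.png',cv2.resize(a[:,:,::-1],None,fx=3.7,fy=3.7,interpolation=cv2.INTER_CUBIC))
"
```

```text
t 5.33 p [0.6307 0.1443 0.0602] psi 97.22 gap 0.803 F [ 0.1  0.1 -0.1] T [ 0.021  0.024 -0.077] q6 -4.2 tilt [0.0018 0.0001]
```

View pics/z6.png

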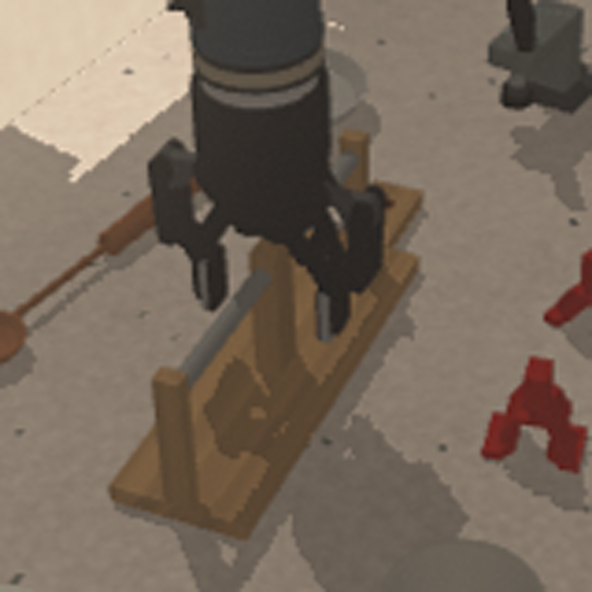

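The jaws straddle the middle post. Close.

Call:
{"method": "play_rows", "body": {"steps": [[[0,0,0,0,0,0],[0,0,0,0,0,0],[0,0,0,0,0,0],[0,0,0,0,0,0],[0,0,0,0,0,0],[0,0,0,0,0,0],[0,0,0,0,0,0],[0,0,0,0,0,0]]], "fingers": 0, "squeeze": 40}}

```text
t: 6.42
tcp_pos: [0.6297, 0.1443, 0.0596]
tool_rot: [0.661, 0.75, -0.0, -0.0]
force: [-3.0, -1.6, 5.7]
finger_gap: 0.181
```

```bash
cat > rfit.py <<'E'
from h import *
from scipy.optimize import minimize
E
python3 -c "
from h import *
plan()
t=snap('top','top3.png')
a=t['img'][195:265,195:345];cv2.imwrite('pics/z7.png',cv2.resize(cv2.convertScaleAbs(a[:,:,::-1],alpha=1.5),None,fx=5.3,fy=5.3,interpolation=cv2.INTER_CUBIC))
for d in manip.pinpoint('rack_mark',t)[:3]+manip.pinpoint('rack',t)[:3]: print(round(d['score'],2),np.round(d['point'],1), ray(t,d['point'],0.012)[:2])
"
```

```text
t 6.42 p [0.6297 0.1443 0.0596] psi 97.23 gap 0.181 F [-3.  -1.6  5.7] T [-0.086  0.286 -0.054] q6 -4.2 tilt [-0.0005 -0.    ]
0.68 [325.7 223. ] [ 0.65930409 -0.03692817]
0.77 [258.6 231.8] [0.63017131 0.14337451]
```

View pics/z7.png

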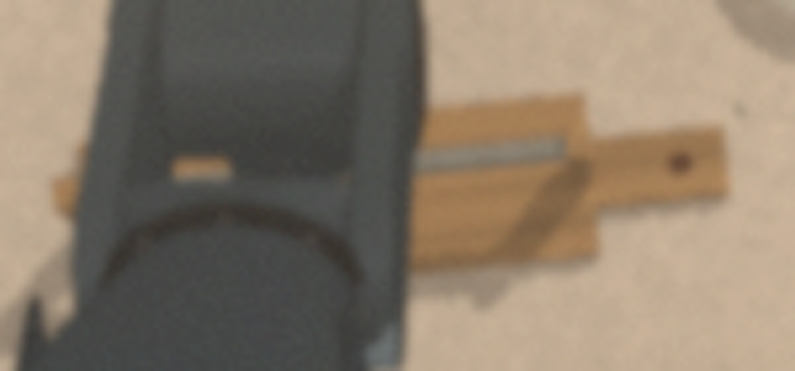

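```bash
python3 -c "
from h import *
t=manip.snapshot('top')
f=lambda u,v:np.array([(u+.5)/5.3-.5+195,(v+.5)/5.3-.5+195])
g=t['img'][215:236,315:332].astype(float).sum(2); 
print(ray(t,f(680,162),.012))
for L,uv in [((.042,-.13),(585,97)),((.018,-.199),(725,128)),((-.018,-.199),(730,195)),((-.042,-.13),(598,260)),((0,-.175),(680,162))]:
    w=ray(t,f(*uv),.012)[:2]
    for yaw in (7.2,): 
        a=np.radians(yaw);Rm=np.array([[np.cos(a),-np.sin(a)],[np.sin(a),np.cos(a)]]); print(w-Rm@np.array(L))
"
```

```text
[ 0.65315893 -0.0294789   0.012     ]
[0.62762586 0.14359689]
[0.62864412 0.1430994 ]
[0.62971981 0.1443716 ]
[0.62690804 0.14520311]
[0.63122562 0.14414117]
```

Call:
{"method": "play_rows", "body": {"steps": [[[0,0,0,0,0,3.8],[0,0,0,0,0,3.8],[0,0,0,0,0,0],[-0.01,0,0,0,0,0],[-0.01,0,0,0,0,0],[-0.01,0,0,0,0,0],[-0.01,0,0,0,0,0],[-0.01,0,0,0,0,0],[-0.01,0,0,0,0,0],[-0.01,0,0,0,0,0]]]}}

```text
t: 7.88
tcp_pos: [0.6298, 0.0758, 0.0596]
tool_rot: [0.709, 0.705, 0.001, -0.001]
force: [-0.1, 6.9, 4.2]
finger_gap: 0.181
```

```bash
python3 -c "
from h import *
plan([0.6276,-0.0023,0.0596],89.6)
t=snap('top','top4.png')
a=t['img'][195:265,230:430];cv2.imwrite('pics/z8.png',cv2.resize(cv2.convertScaleAbs(a[:,:,::-1],alpha=1.5),None,fx=4,fy=4,interpolation=cv2.INTER_CUBIC))
"
```

```text
t 7.88 p [0.6298 0.0758 0.0596] psi 89.64 gap 0.181 F [-0.1  6.9  4.2] T [ 0.671  0.141 -0.081] q6 -3.1 tilt [0.0012 0.0028]
shift [-0.0781 -0.0017 -0.0002] rows 2 each [-0.039  -0.0009 -0.0001]
turn z 0.04 rows 1 each 0.04
```

View pics/z8.png

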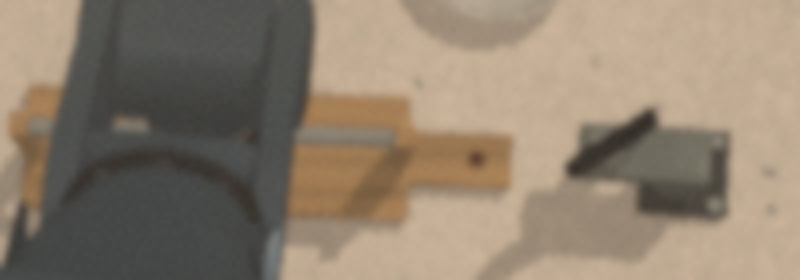

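```bash
python3 -c "
from h import *
t=manip.snapshot('top')
f=lambda u,v:np.array([(u+.5)/4-.5+230,(v+.5)/4-.5+195])
print(ray(t,f(477,159),.012))
for L,uv in [((.042,-.13),(410,97)),((.018,-.199),(510,136)),((-.018,-.199),(510,187)),((-.042,-.13),(407,219)),((0,-.175),(477,159))]:
    w=ray(t,f(*uv),.012)[:2]
    a=np.radians(-.4);Rm=np.array([[np.cos(a),-np.sin(a)],[np.sin(a),np.cos(a)]]); print(w-Rm@np.array(L))
g=cv2.cvtColor(t['img'],cv2.COLOR_RGB2GRAY)[225:245,340:358].astype(float)
b=np.median(g);m=np.clip(b-25-g,0,None);print(b,m.max());yy,xx=np.mgrid[225:245,340:358]
m[ :4]=0;m[-6:]=0
print((m*xx).sum()/m.sum(),(m*yy).sum()/m.sum(),ray(t,[(m*xx).sum()/m.sum(),(m*yy).sum()/m.sum()],.012))
"
```

```text
[ 0.62986917 -0.10009239  0.012     ]
[0.63005033 0.07620816]
[0.62961186 0.0769695 ]
[0.63078625 0.07628257]
[0.63069007 0.07598675]
[0.63109089 0.07490334]
89.0 12.0
349.1666666666667 234.26666666666668 [ 0.63018689 -0.10087473  0.012     ]
```

Call:
{"method": "play_rows", "body": {"steps": [[[-0.0097,-0.0003,0,0,0,0],[-0.0097,-0.0003,0,0,0,0],[-0.0097,-0.0003,0,0,0,0],[-0.0097,-0.0003,0,0,0,0],[-0.0097,-0.0003,0,0,0,0],[-0.0097,-0.0003,0,0,0,0],[-0.0097,-0.0003,0,0,0,0],[-0.0097,-0.0003,0,0,0,0],[0,0,0,0,0,0],[0,0,0,0,0,0]]]}}

```text
t: 9.22
tcp_pos: [0.6268, -0.0031, 0.0596]
tool_rot: [0.709, 0.705, 0.0, 0.0]
force: [-0.1, 1.3, 5.2]
finger_gap: 0.183
```

```bash
python3 -c "
from h import *
plan([0.6273,-0.0017,0.0596],89.6)
"
```

```text
t 9.22 p [ 0.6268 -0.0031  0.0596] psi 89.65 gap 0.183 F [-0.1  1.3  5.2] T [ 0.164  0.202 -0.094] q6 -10.2 tilt [0.0006 0.0003]
shift [ 0.0014  0.0005 -0.    ] rows 1 each [ 0.0014  0.0005 -0.    ]
turn z 0.05 rows 1 each 0.05
```

Call:
{"method": "play_rows", "body": {"steps": [[[0,0,0,0,0,0],[0,0,0,0,0,0],[0,0,0,0,0,0],[0,0,0,0,0,0],[0,0,-0.02,0,0,0],[0,0,-0.04,0,0,0],[0,0,-0.05,0,0,0],[0,0,-0.05,0,0,0],[0,0.05,0,0,0,0],[0,0.05,0,0,0,0]]], "fingers": 0.8}}

```text
t: 10.48
tcp_pos: [0.7281, -0.004, 0.2233]
tool_rot: [0.709, 0.705, 0.001, 0.002]
force: [-0.2, 0.5, -1.1]
finger_gap: 0.802
```

Call:
{"method": "play_rows", "body": {"steps": [[[0.05,0.05,0,0,0,0],[0.05,0,0,0,0,0],[0.05,0,0,0,0,0],[0.05,0,0,0,0,0],[0.05,0,0,0,0,0],[0,0,0,0,0,0]]]}}

```text
t: 11.22
tcp_pos: [0.7713, 0.2453, 0.2208]
tool_rot: [0.707, 0.707, 0.001, -0.0]
force: [-0.6, -0.5, -0.6]
finger_gap: 0.801
```

```bash
python3 -c "
from h import *
plan()
t=snap('top','top5.png');s=snap('side','side5.png')
import pickle;pickle.dump((t,s),open('p5.pkl','wb'))
a=t['img'][195:265,260:430];cv2.imwrite('pics/z9.png',cv2.resize(cv2.convertScaleAbs(a[:,:,::-1],alpha=1.5),None,fx=4.7,fy=4.7,interpolation=cv2.INTER_CUBIC))
"
```

```text
t 11.22 p [0.7713 0.2453 0.2208] psi 89.98 gap 0.801 F [-0.6 -0.5 -0.6] T [ 0.006 -0.024 -0.04 ] q6 9.7 tilt [0.0013 0.0016]
```

View pics/z9.png

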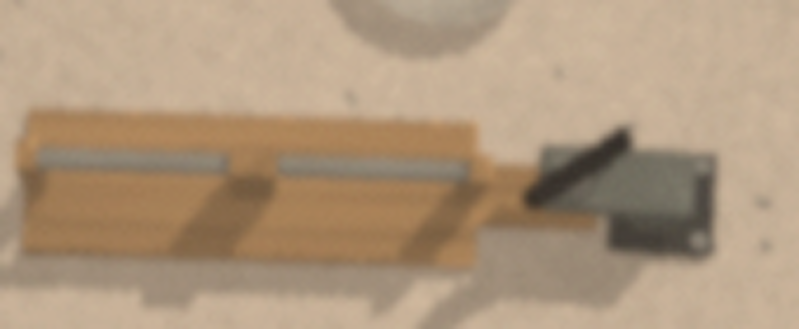

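View pics/side5.png

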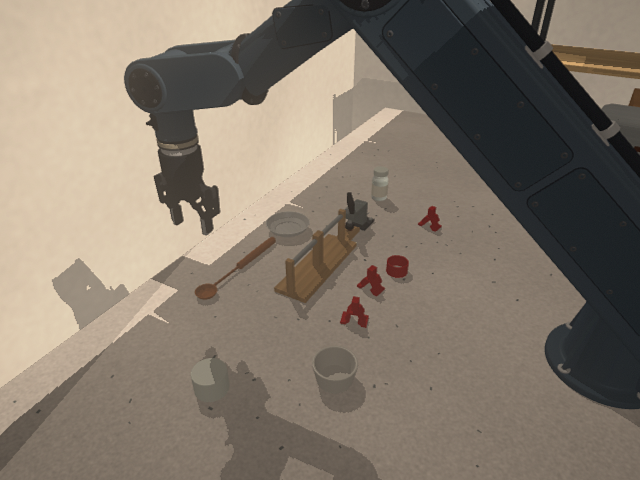

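Run:
```python
from h import *
import pickle
from scipy.optimize import least_squares
np.set_printoptions(precision=4,suppress=True)
t,s=pickle.load(open('p5.pkl','rb'))
f=lambda u,v:np.array([(u+.5)/4.7-.5+260,(v+.5)/4.7-.5+195])
h=.012
obs=[((.042,.13,h),(27,110)),((.042,-.13,h),(475,125)),((-.042,-.13,h),(476,263)),((-.042,.13,h),(23,250)),((0,.117,.088),(37,157)),((0,.013,.088),(228,163)),((0,-.013,.088),(278,165)),((0,-.117,.088),(468,172)),((-.018,-.199,h),(597,227))]
def res(q):
    c,sn=np.cos(q[2]),np.sin(q[2])
    return np.ravel([proj(t,[q[0]+c*L[0]-sn*L[1],q[1]+sn*L[0]+c*L[1],L[2]])-f(*uv) for L,uv in obs])
o=least_squares(res,[.627,0,0],loss='soft_l1').x
print(o,np.degrees(o[2]));print(res(o).reshape(-1,2).T)
print('mark',o[0]+.175*np.sin(o[2]),o[1]-.175*np.cos(o[2]))
```

```text
[ 0.6274 -0.0032 -0.0026] -0.14647098804369937
[[-0.0008  0.6618  0.0162 -0.4574  0.0471  0.1409 -0.3175 -0.0358  0.0146]
 [-0.4621 -0.7829  0.6086  0.4955  0.1377  0.0768 -0.0449 -0.3193  0.1874]]
mark 0.6269765038236205 -0.17815972344145112
```

```bash
python3 -c "
from h import *
plan([0.6265,-0.1773,0.2],125.2)
"
```

```text
t 11.32 p [0.7721 0.2404 0.2204] psi 89.71 gap 0.805 F [-0.2 -1.   1.1] T [ 0.009 -0.004  0.012] q6 9.7 tilt [ 0.0009 -0.0007]
shift [-0.4185 -0.1435  0.0206] rows 9 each [-0.0465 -0.0159  0.0023]
turn z -35.49 rows 4 each -8.87
```

Call:
{"method": "play_rows", "body": {"steps": [[[-0.0465,-0.016,0,0,0,0],[-0.0465,-0.016,0,0,0,0],[-0.0465,-0.016,0,0,0,0],[-0.0465,-0.016,0,0,0,0],[-0.0465,-0.016,0,0,0,0],[-0.0465,-0.016,0,0,0,0],[-0.0465,-0.016,0,0,0,0],[-0.0465,-0.016,0,0,0,0],[-0.0465,-0.016,0,0,0,0]]], "fingers": 0.4}}

```text
t: 12.45
tcp_pos: [0.6242, -0.1812, 0.2203]
tool_rot: [0.71, 0.704, -0.0, 0.001]
force: [0.3, -0.2, -1.6]
finger_gap: 0.397
```

Call:
{"method": "play_rows", "body": {"steps": [[[0,0,0,0,0,-8.9],[0,0,0,0,0,-8.9],[0,0,0,0,0,-8.9],[0,0,0,0,0,-8.9],[0,0,0,0,0,0],[0,0,0,0,0,0]]]}}

```text
t: 13.2
tcp_pos: [0.6253, -0.1787, 0.2198]
tool_rot: [0.462, 0.887, -0.0, 0.0]
force: [-0.4, -0.6, 0.1]
finger_gap: 0.408
```

```bash
python3 -c "
from h import *
plan([0.6265,-0.1773,0.102],125.2)
"
```

```text
t 13.20 p [ 0.6253 -0.1787  0.2198] psi 125.02 gap 0.408 F [-0.4 -0.6  0.1] T [ 0.004 -0.019  0.039] q6 -60.8 tilt [ 0.0004 -0.0004]
shift [0.0005 0.0018 0.1178] rows 3 each [0.0002 0.0006 0.0393]
turn z -0.18 rows 1 each -0.18
```

Call:
{"method": "play_rows", "body": {"steps": [[[0.0005,0.0018,0.03,0,0,0],[0,0,0.03,0,0,0],[0,0,0.025,0,0,0],[0,0,0.015,0,0,0],[0,0,0.01,0,0,0],[0,0,0.008,0,0,0],[0,0,0,0,0,0],[0,0,0,0,0,0]]], "fingers": 0.4}}

```text
t: 14.2
tcp_pos: [0.6273, -0.1764, 0.102]
tool_rot: [0.46, 0.888, 0.0, 0.001]
force: [0.7, -0.6, -0.9]
finger_gap: 0.395
```

```bash
python3 -c "
from h import *
plan([0.6265,-0.1773,0.102],125.2)
t=snap('top','top6.png');s=snap('side','side6.png')
a=s['img'][130:270,270:430];cv2.imwrite('pics/z10.png',cv2.resize(cv2.convertScaleAbs(a[:,:,::-1],alpha=1.5),None,fx=4.2,fy=4.2,interpolation=cv2.INTER_CUBIC))
"
```

```text
t 14.20 p [ 0.6273 -0.1764  0.102 ] psi 125.23 gap 0.395 F [ 0.7 -0.6 -0.9] T [-0.018  0.058  0.026] q6 -60.7 tilt [ 0.0013 -0.0006]
shift [-0.0003 -0.0012  0.    ] rows 1 each [-0.0003 -0.0012  0.    ]
turn z 0.03 rows 1 each 0.03
```

View pics/z10.png

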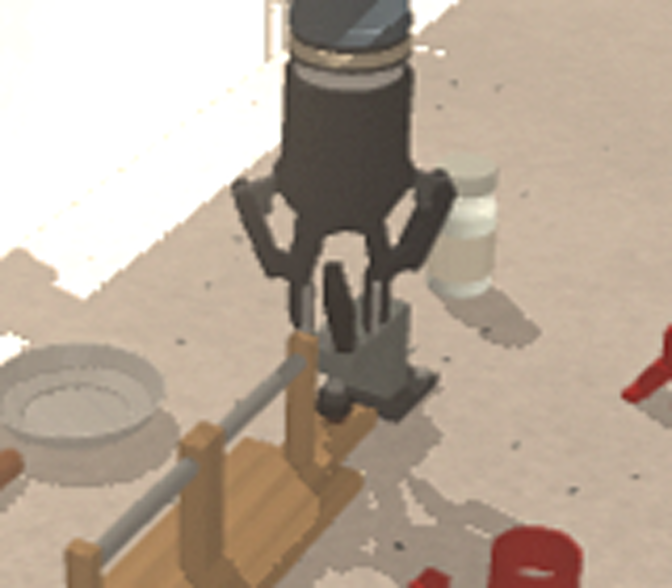

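Call:
{"method": "play_rows", "body": {"steps": [[[0,-0.001,0,0,0,0],[0,0,0,0,0,0],[0,0,0,0,0,0],[0,0,0,0,0,0],[0,0,0,0,0,0]]], "fingers": 0, "squeeze": 30}}

```text
t: 14.92
tcp_pos: [0.627, -0.1763, 0.1019]
tool_rot: [0.46, 0.888, 0.001, 0.001]
force: [2.3, 3.6, 2.4]
finger_gap: 0.134
```

```bash
python3 -c "
from h import *
plan([0.6265,-0.1773,0.102],125.2)"
```

```text
t 14.93 p [ 0.627  -0.1763  0.1019] psi 125.23 gap 0.134 F [2.3 3.6 2.4] T [ 0.598 -0.454  0.022] q6 -60.8 tilt [0.0021 0.0003]
shift [-0.0006 -0.001  -0.0001] rows 1 each [-0.0006 -0.001  -0.0001]
turn z 0.03 rows 1 each 0.03
```

Call:
{"method": "play_rows", "body": {"steps": [[[0,0,0,0,0,8],[0,0,0,0,0,8],[0,0,0,0,0,8],[0,0,0,0,0,8],[0,0,0,0,0,8]]]}}

```text
t: 15.55
tcp_pos: [0.6277, -0.1761, 0.1019]
tool_rot: [0.737, 0.675, 0.001, 0.001]
force: [5.6, 4.4, 1.3]
finger_gap: 0.138
```

```bash
python3 -c "
from h import *
plan()"
```

```text
t 15.55 p [ 0.6277 -0.1761  0.1019] psi 84.98 gap 0.138 F [5.6 4.4 1.3] T [ 0.713 -0.667  0.203] q6 -20.6 tilt [0.0037 0.0003]
```

Call:
{"method": "play_rows", "body": {"steps": [[[0,0,0,0,0,8],[0,0,0,0,0,8],[0,0,0,0,0,8],[0,0,0,0,0,8],[0,0,0,0,0,8]]]}}

```text
t: 16.18
tcp_pos: [0.6284, -0.1764, 0.1019]
tool_rot: [0.924, 0.382, 0.002, 0.001]
force: [6.7, 3.1, -0.5]
finger_gap: 0.139
```

```bash
python3 -c "
from h import *
plan()"
```

```text
t 16.18 p [ 0.6284 -0.1764  0.1019] psi 44.97 gap 0.139 F [ 6.7  3.1 -0.5] T [ 0.718 -0.806  0.095] q6 19.4 tilt [ 0.0053 -0.0004]
```

Call:
{"method": "play_rows", "body": {"steps": [[[0.001,0.0005,0,0,0,8],[0,0,0,0,0,8],[0,0,0,0,0,8],[0,0,0,0,0,8],[0,0,0,0,0,8]]]}}

```text
t: 16.8
tcp_pos: [0.6289, -0.177, 0.1019]
tool_rot: [0.999, 0.044, 0.002, 0.001]
force: [4.9, 1.0, 0.7]
finger_gap: 0.136
```

```bash
python3 -c "
from h import *
plan()"
```

```text
t 16.80 p [ 0.6289 -0.177   0.1019] psi 4.99 gap 0.136 F [4.9 1.  0.7] T [ 0.322 -0.544  0.098] q6 59.5 tilt [ 0.004  -0.0017]
```

Call:
{"method": "play_rows", "body": {"steps": [[[0,0,0,0,0,8],[0,0,0,0,0,8],[0,0,0,0,0,8],[0,0,0,0,0,8],[0,0,0,0,0,8]]]}}

```text
t: 17.42
tcp_pos: [0.6287, -0.1778, 0.1019]
tool_rot: [0.954, -0.301, 0.002, 0.001]
force: [3.5, -0.4, 0.9]
finger_gap: 0.136
```

```bash
python3 -c "
from h import *
plan()"
```

```text
t 17.43 p [ 0.6287 -0.1778  0.1019] psi -35.01 gap 0.136 F [ 3.5 -0.4  0.9] T [ 0.036 -0.412  0.119] q6 99.5 tilt [ 0.0038 -0.0028]
```

Call:
{"method": "play_rows", "body": {"steps": [[[0,0,0,0,0,8],[0,0,0,0,0,8],[0,0,0,0,0,8],[0,0,0,0,0,8],[0,0,0,0,0,8]]]}}

```text
t: 18.05
tcp_pos: [0.6281, -0.1782, 0.1019]
tool_rot: [0.793, -0.609, 0.002, 0.001]
force: [2.4, -1.8, 1.2]
finger_gap: 0.138
```

```bash
python3 -c "
from h import *
plan()"
```

```text
t 18.05 p [ 0.6281 -0.1782  0.1019] psi -74.99 gap 0.138 F [ 2.4 -1.8  1.2] T [-0.113 -0.277  0.109] q6 139.5 tilt [ 0.0024 -0.0033]
```

Call:
{"method": "play_rows", "body": {"steps": [[[0,0,0,0,0,0],[0,0,0,0,0,0],[0,0,0,0,0,0],[0,0,-0.01,0,0,0],[0,0,-0.02,0,0,0],[0,0,-0.025,0,0,0],[0,0,0,0,0,0],[0,0,0,0,0,0]]], "fingers": 0.4}}

```text
t: 19.05
tcp_pos: [0.6269, -0.1763, 0.1566]
tool_rot: [0.795, -0.607, 0.0, -0.0]
force: [-0.5, 0.5, 0.5]
finger_gap: 0.403
```

Call:
{"method": "play_rows", "body": {"steps": [[[0,0,0,0,0,-10],[0,0,0,0,0,-10],[0,0,0,0,0,-10],[0,0,0,0,0,-10],[0,0,0,0,0,-10],[0,0,0,0,0,-10],[0,0,0,0,0,-10],[0,0,0,0,0,-10],[0,0,0,0,0,-10],[0,0,0,0,0,-10]]]}}

```text
t: 20.3
tcp_pos: [0.6263, -0.176, 0.155]
tool_rot: [0.975, 0.221, -0.001, -0.001]
force: [0.5, -0.3, -0.3]
finger_gap: 0.4
```

Call:
{"method": "play_rows", "body": {"steps": [[[0,0,0,0,0,-10],[0,0,0,0,0,-10],[0,0,0,0,0,-10],[0,0,0,0,0,-10],[0,0,0,0,0,-10],[0,0,0,0,0,-10],[0,0,0,0,0,-10],[0,0,0,0,0,-10],[0,0,0,0,0,0],[0,0,0,0,0,0]]]}}

```text
t: 21.55
tcp_pos: [0.6267, -0.1762, 0.1556]
tool_rot: [0.608, 0.794, -0.0, -0.001]
force: [0.6, 0.9, -0.4]
finger_gap: 0.4
```

```bash
python3 -c "
from h import *
plan([.6283,-.1770,.102],105)
t=snap('top','top7.png');s=snap('side','side7.png')
plan()
a=s['img'][170:270,300:430];cv2.imwrite('pics/z11.png',cv2.resize(cv2.convertScaleAbs(a[:,:,::-1],alpha=1.5),None,fx=6,fy=6,interpolation=cv2.INTER_CUBIC))"
```

```text
t 21.55 p [ 0.6267 -0.1762  0.1556] psi 105.09 gap 0.400 F [ 0.6  0.9 -0.4] T [ 0.054 -0.029  0.01 ] q6 -40.6 tilt [-0.0013  0.0006]
shift [-0.0012  0.0014  0.0536] rows 2 each [-0.0006  0.0007  0.0268]
turn z 0.09 rows 1 each 0.09
t 21.65 p [ 0.6269 -0.1763  0.1559] psi 105.14 gap 0.399 F [-1.1 -0.5 -0.4] T [-0.013 -0.011 -0.029] q6 -40.7 tilt [-0.0006  0.0003]
```

View pics/z11.png

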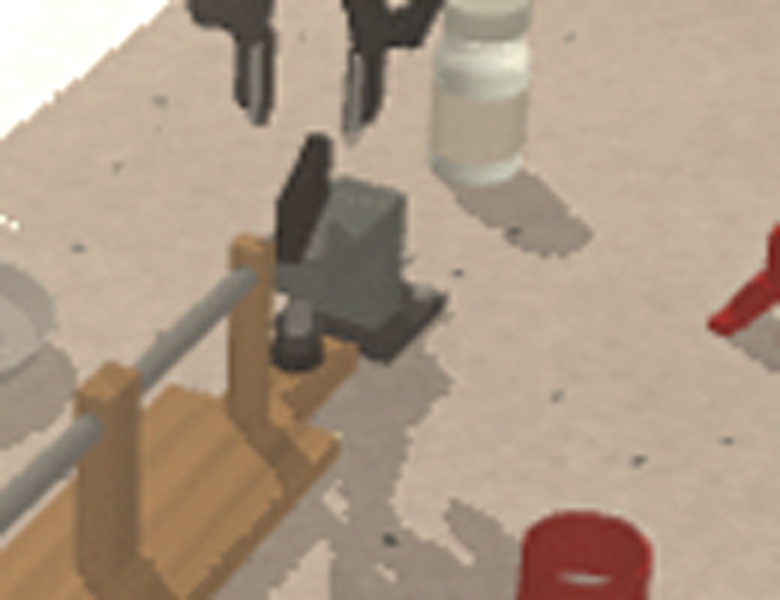

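Call:
{"method": "play_rows", "body": {"steps": [[[-0.001,0.001,0.02,0,0,0],[0,0,0.015,0,0,0],[0,0,0.01,0,0,0],[0,0,0.009,0,0,0],[0,0,0,0,0,0],[0,0,0,0,0,0]]], "fingers": 0.4}}

```text
t: 22.4
tcp_pos: [0.6286, -0.1772, 0.1026]
tool_rot: [0.607, 0.795, 0.0, 0.0]
force: [0.5, 0.5, -0.0]
finger_gap: 0.402
```

Call:
{"method": "play_rows", "body": {"steps": [[[0,0,0,0,0,0],[0,0,0,0,0,0],[0,0,0,0,0,0],[0,0,0,0,0,0],[0,0,0,0,0,0]]], "fingers": 0}}

```text
t: 23.02
tcp_pos: [0.628, -0.1774, 0.103]
tool_rot: [0.607, 0.795, -0.0, -0.0]
force: [-3.1, -1.9, 5.7]
finger_gap: 0.136
```

```bash
python3 -c "
from h import *
for i in range(4): plan();manip.snapshot('top')"
```

```text
t 23.02 p [ 0.628  -0.1774  0.103 ] psi 105.25 gap 0.136 F [-3.1 -1.9  5.7] T [-0.271  0.604  0.126] q6 -40.8 tilt [-0.0006 -0.0006]
t 23.07 p [ 0.628  -0.1774  0.103 ] psi 105.25 gap 0.136 F [-3.5 -1.5  5.8] T [-0.228  0.61   0.03 ] q6 -40.8 tilt [-0.0006 -0.0007]
t 23.12 p [ 0.628  -0.1775  0.1031] psi 105.25 gap 0.136 F [-4.6 -2.   5.6] T [-0.209  0.617  0.059] q6 -40.8 tilt [-0.0005 -0.0007]
t 23.18 p [ 0.6279 -0.1774  0.103 ] psi 105.26 gap 0.133 F [-4.1 -1.3  5.7] T [-0.22   0.607  0.101] q6 -40.8 tilt [-0.0006 -0.0007]
```

Call:
{"method": "play_rows", "body": {"steps": [[[0,0,0,0,0,7],[0,0,0,0,0,7],[0,0,0,0,0,7],[0,0,0,0,0,0],[0,0,0,0,0,0]]]}}

```text
t: 23.85
tcp_pos: [0.6278, -0.1774, 0.103]
tool_rot: [0.742, 0.67, -0.0, -0.0]
force: [-4.0, -0.6, 5.9]
finger_gap: 0.137
```

```bash
python3 -c "
from h import *
for i in range(6): plan();manip.snapshot('top')"
```

```text
t 23.85 p [ 0.6278 -0.1774  0.103 ] psi 84.21 gap 0.137 F [-4.  -0.6  5.9] T [-0.255  0.577 -0.07 ] q6 -19.7 tilt [-0.0009 -0.0004]
t 23.90 p [ 0.6278 -0.1774  0.103 ] psi 84.21 gap 0.131 F [-4.3 -1.8  6.9] T [-0.269  0.653 -0.03 ] q6 -19.7 tilt [-0.0008 -0.0004]
t 23.95 p [ 0.6278 -0.1774  0.103 ] psi 84.21 gap 0.138 F [-4.8 -1.9  5.5] T [-0.262  0.652 -0.12 ] q6 -19.7 tilt [-0.0008 -0.0004]
t 24.00 p [ 0.6278 -0.1775  0.103 ] psi 84.20 gap 0.140 F [-3.4 -2.3  5.7] T [-0.316  0.688 -0.092] q6 -19.7 tilt [-0.0008 -0.0004]
t 24.05 p [ 0.6279 -0.1774  0.103 ] psi 84.21 gap 0.134 F [-5.  -1.5  6.1] T [-0.257  0.609 -0.077] q6 -19.7 tilt [-0.0008 -0.0004]
t 24.10 p [ 0.6278 -0.1775  0.103 ] psi 84.21 gap 0.133 F [-3.9 -1.6  5.8] T [-0.293  0.632 -0.103] q6 -19.7 tilt [-0.0008 -0.0005]
```

Call:
{"method": "play_rows", "body": {"steps": [[[0,0,0,0,0,5],[0,0,0,0,0,5],[0,0,0,0,0,5]]]}}

```text
t: 24.52
tcp_pos: [0.6277, -0.1774, 0.103]
tool_rot: [0.824, 0.567, -0.001, -0.0]
force: [-4.8, -1.1, 6.2]
finger_gap: 0.134
```

```bash
python3 -c "
from h import *
plan();print(manip.sense()['tau'][5],manip.sense()['qd'][5])
for i in range(3): manip.snapshot('top');print(manip.sense()['tau'][5],manip.sense()['qd'][5],manip.sense()['ft_torque'][2])"
```

```text
t 24.52 p [ 0.6277 -0.1774  0.103 ] psi 69.11 gap 0.134 F [-4.8 -1.1  6.2] T [-0.217  0.668  0.156] q6 -4.6 tilt [-0.0011 -0.0007]
-0.30484098941087723 0.6896965156613085
0.015843274304643273 -0.11204564882435361 -0.02734333098391724
0.11104024713858962 -0.03636517242028196 -0.10308551830730166
-0.04510783706791699 -0.006043109361328508 -0.0963435637461858
```

Call:
{"method": "play_rows", "body": {"steps": [[[0,0,0,0,0,5],[0,0,0,0,0,5],[0,0,0,0,0,5]]]}}

```text
t: 25.05
tcp_pos: [0.6277, -0.1774, 0.103]
tool_rot: [0.891, 0.455, -0.001, -0.0]
force: [-5.0, -2.0, 7.1]
finger_gap: 0.134
```

```bash
python3 -c "
from h import *
plan();print(manip.sense()['tau'][5],manip.sense()['qd'][5])
for i in range(3): manip.snapshot('top');print(manip.sense()['tau'][5],manip.sense()['qd'][5],manip.sense()['ft_torque'][2])"
```

```text
t 25.05 p [ 0.6277 -0.1774  0.103 ] psi 54.12 gap 0.134 F [-5.  -2.   7.1] T [-0.229  0.653  0.131] q6 10.4 tilt [-0.0013 -0.0006]
-0.29706504195928574 0.6931485926825717
0.023643270833417773 -0.11351007339161638 -0.1011676959678181
0.11892998591065407 -0.035605243220196196 -0.07094625915842984
-0.03730904893018305 -0.00876432405226006 -0.10529916569277266
```

Call:
{"method": "play_rows", "body": {"steps": [[[0,0,0,0,0,5],[0,0,0,0,0,5],[0,0,0,0,0,5]]]}}

```text
t: 25.58
tcp_pos: [0.6276, -0.1773, 0.103]
tool_rot: [0.942, 0.335, -0.001, 0.0]
force: [-4.8, -0.7, 6.2]
finger_gap: 0.137
```

```bash
python3 -c "
from h import *
plan();print(manip.sense()['tau'][5],manip.sense()['qd'][5])
for i in range(3): manip.snapshot('top');print(manip.sense()['tau'][5],manip.sense()['qd'][5],manip.sense()['ft_torque'][2])"
```

```text
t 25.57 p [ 0.6276 -0.1773  0.103 ] psi 39.12 gap 0.137 F [-4.8 -0.7  6.2] T [-0.209  0.621  0.156] q6 25.4 tilt [-0.0014 -0.0006]
-0.28939878568053246 0.6907112451761565
0.03144383314065635 -0.11268282712229664 -0.09010682386750776
0.12671340722590685 -0.03591508989389928 -0.045558376358568436
-0.02958810073323548 -0.0058716410802892955 -0.0739846964690472
```

Run:
```python
from h import *
import pickle
t,s5=pickle.load(open('p5.pkl','rb'))
s=snap('side','side8.png')
b=s['img']; a=s5['img']; c=cv2.cvtColor(cv2.imread('pics/side7.png'),cv2.COLOR_BGR2RGB)
cr=[cv2.resize(cv2.convertScaleAbs(i[210:245,335:375,::-1],alpha=1.8),None,fx=6.6,fy=12,interpolation=cv2.INTER_NEAREST) for i in (a,c,b)]
cv2.imwrite('pics/z12.png',np.hstack(cr))
```

```text
(no output)
```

View pics/z12.png

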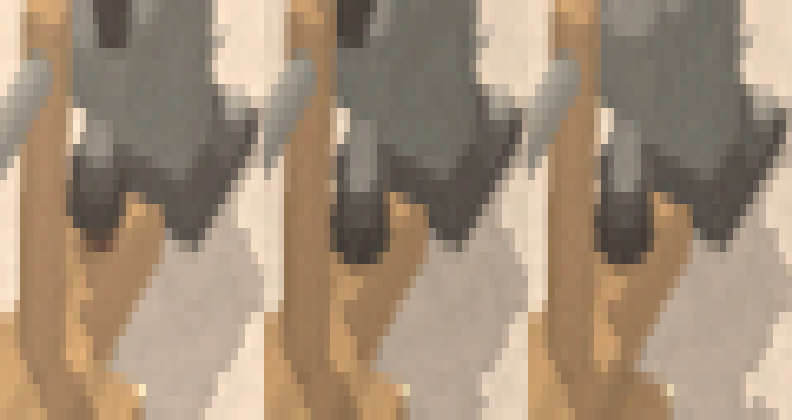

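Run:
```python
from h import *
import pickle
_,s5=pickle.load(open('p5.pkl','rb'))
L=lambda n:cv2.cvtColor(cv2.imread(n),cv2.COLOR_BGR2GRAY).astype(float)
a=cv2.cvtColor(s5['img'],cv2.COLOR_RGB2GRAY).astype(float)
a0=L('pics/side0.png')
for n,i in (('s0',a0),('5',a),('7',L('pics/side7.png')),('8',L('pics/side8.png'))):
    print(n,np.round(i[215:236,346:354]).astype(int).T.tolist()[1:6:1])
```

```text
s0 [[58, 57, 58, 54, 101, 100, 73, 55, 45, 45, 43, 38, 36, 32, 83, 110, 110, 107, 110, 112, 105], [59, 57, 60, 58, 60, 67, 68, 70, 55, 45, 46, 41, 36, 32, 79, 109, 111, 109, 111, 108, 89], [59, 58, 59, 59, 59, 68, 71, 71, 60, 45, 44, 40, 37, 33, 60, 107, 110, 110, 111, 92, 86], [60, 58, 58, 59, 57, 69, 71, 72, 60, 47, 47, 40, 37, 32, 61, 106, 110, 110, 113, 91, 87], [60, 59, 60, 59, 59, 64, 68, 67, 57, 46, 45, 40, 36, 31, 76, 108, 110, 109, 113, 91, 86]]
5 [[68, 69, 66, 63, 116, 114, 84, 66, 53, 51, 51, 44, 42, 40, 58, 68, 70, 85, 90, 94, 78], [68, 67, 68, 66, 70, 75, 78, 80, 63, 52, 52, 47, 43, 42, 44, 54, 71, 76, 74, 90, 79], [69, 67, 67, 66, 68, 79, 80, 81, 70, 54, 50, 50, 42, 41, 43, 49, 73, 77, 76, 78, 77], [67, 68, 68, 67, 67, 78, 81, 82, 68, 53, 52, 48, 43, 42, 43, 46, 74, 78, 79, 78, 76], [70, 69, 68, 67, 67, 72, 76, 76, 64, 53, 51, 48, 42, 41, 46, 56, 76, 79, 78, 77, 75]]
7 [[62, 62, 61, 58, 108, 108, 78, 62, 57, 61, 55, 47, 47, 44, 41, 36, 39, 77, 88, 89, 73], [63, 62, 61, 61, 64, 70, 72, 73, 74, 76, 73, 52, 47, 46, 38, 39, 40, 66, 85, 86, 74], [62, 62, 62, 62, 62, 73, 75, 73, 74, 75, 77, 51, 46, 47, 40, 37, 34, 68, 85, 73, 71], [62, 63, 63, 62, 61, 73, 74, 75, 75, 76, 73, 51, 47, 48, 37, 36, 35, 69, 74, 72, 71], [64, 62, 62, 62, 62, 68, 71, 70, 70, 71, 58, 48, 45, 44, 38, 35, 42, 71, 73, 71, 71]]
8 [[64, 63, 61, 59, 110, 110, 80, 63, 58, 62, 57, 48, 47, 43, 41, 37, 39, 79, 89, 90, 73], [63, 62, 62, 62, 66, 71, 74, 75, 77, 76, 73, 51, 47, 46, 41, 37, 41, 67, 89, 87, 75], [63, 63, 63, 62, 64, 73, 76, 77, 76, 77, 79, 53, 48, 49, 39, 37, 35, 68, 86, 76, 73], [64, 64, 63, 64, 62, 74, 77, 77, 77, 76, 76, 52, 47, 46, 40, 37, 37, 70, 74, 72, 71], [63, 64, 64, 63, 63, 67, 72, 71, 72, 72, 60, 47, 45, 42, 38, 37, 44, 73, 75, 72, 72]]
```

Call:
{"method": "play_rows", "body": {"steps": [[[0,0,0,0,0,0],[0,0,0,0,0,0],[0,0,0,0,0,0],[0,0,-0.01,0,0,0],[0,0,-0.03,0,0,0],[0,0,-0.05,0,0,0],[0,0,-0.06,0,0,0],[0,0,0,0,0,0]]], "fingers": 0.4}}

```text
t: 26.78
tcp_pos: [0.6318, -0.1785, 0.2596]
tool_rot: [0.942, 0.336, 0.005, 0.005]
force: [-0.2, -0.1, -0.2]
finger_gap: 0.404
```

Run:
```python
from h import *
import pickle
t=snap('top','top9.png');s=snap('side','side9.png');pickle.dump((t,s),open('p9.pkl','wb'))
plan()
for p in (t,s):
    for d in manip.pinpoint('clip1',p)[:6]: print(round(d['score'],2),np.round(d['point'],1), ray(p,d['point'],0)[:2])
cv2.imwrite('pics/z13.png',cv2.resize(cv2.convertScaleAbs(t['img'][265:325,240:360,::-1],alpha=1.5),None,fx=6.6,fy=6.6,interpolation=cv2.INTER_CUBIC))
cv2.imwrite('pics/z14.png',cv2.resize(cv2.convertScaleAbs(s['img'][195:345,320:450,::-1],alpha=1.5),None,fx=4,fy=4,interpolation=cv2.INTER_CUBIC))
```

```text
t 26.88 p [ 0.6286 -0.1771  0.2538] psi 39.23 gap 0.404 F [-0.2 -0.3 -1. ] T [ 0.032 -0.011 -0.015] q6 25.2 tilt [ 0.0023 -0.001 ]
0.85 [424.6 299.6] [ 0.46092315 -0.30601851]
0.73 [293.6 296.8] [0.45901185 0.04397699]
0.56 [263.5 290.7] [0.47307004 0.124864  ]
0.71 [429.1 226.3] [ 0.44889367 -0.31544297]
0.65 [354.6 320.3] [0.465262   0.12458539]
0.55 [372.8 300.5] [0.45759321 0.04700943]
```

View pics/z13.png

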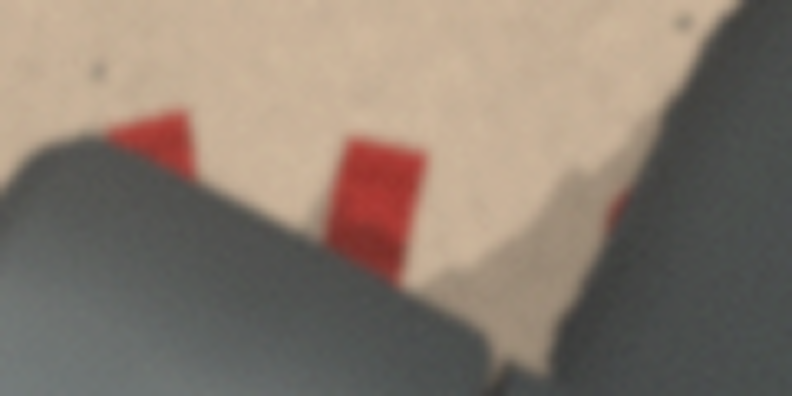

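View pics/z14.png

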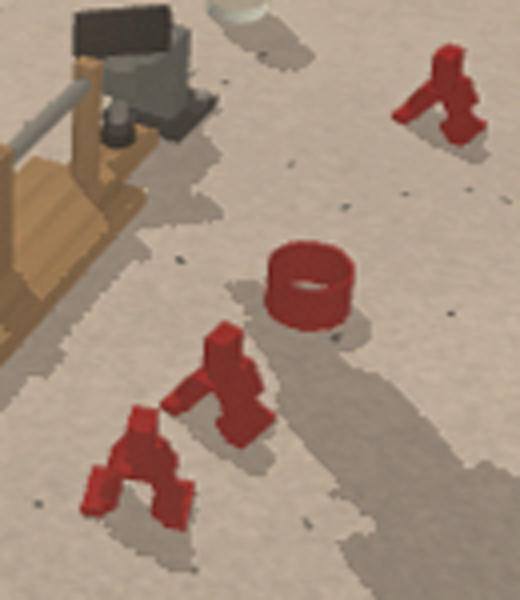

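View pics/top9.png

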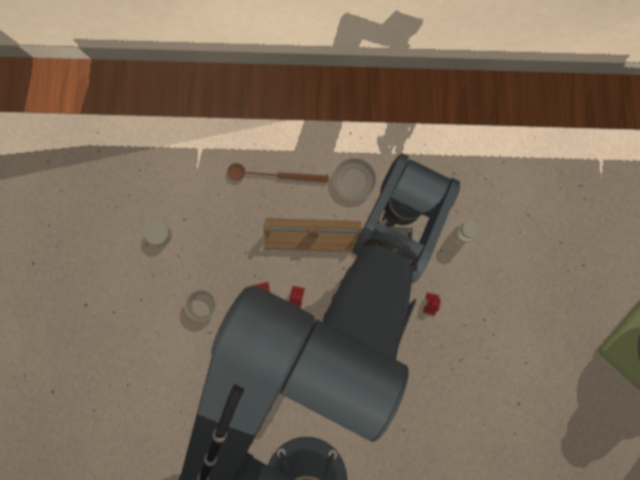

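```bash
cat > clip.py <<'E'
from h import *
from scipy.optimize import minimize
P=np.array([(sx*28,sy*17,z) for sx in(1,-1) for sy in(1,-1) for z in(0,6)]+[(sx*11,sy*17,34) for sx in(1,-1) for sy in(1,-1)]+[(sx*7,sy*10,z) for sx in(1,-1) for sy in(1,-1) for z in(34,58)])/1000.
S=8
def redmask(p):
    hsv=cv2.cvtColor(cv2.resize(p['img'],None,fx=1,fy=1),cv2.COLOR_RGB2HSV)
    return (((hsv[...,0]<8)|(hsv[...,0]>172))&(hsv[...,1]>130)).astype(np.uint8)
def comps(p,mn=25):
    n,l,st,c=cv2.connectedComponentsWithStats(redmask(p),connectivity=8)
    return [(l==i,c[i],st[i]) for i in range(1,n) if st[i][4]>mn]
def hullmask(m,box):
    x0,y0,w,h=box
    sub=m[y0:y0+h,x0:x0+w].astype(np.float32)
    up=cv2.resize(sub,None,fx=S,fy=S,interpolation=cv2.INTER_LINEAR)>.5
    pts=cv2.findNonZero(up.astype(np.uint8)); hu=cv2.convexHull(pts); o=np.zeros(up.shape,np.uint8); cv2.fillConvexPoly(o,hu,1); return o
def model(p,q,box):
    x0,y0,w,h=box
    c,s=np.cos(q[2]),np.sin(q[2]);W=P@np.array([[c,s,0],[-s,c,0],[0,0,1]])+[q[0],q[1],q[3] if len(q)>3 else 0]
    uv=np.array([proj(p,x) for x in W]);uv=((uv-[x0,y0]+.5)*S-.5)
    hu=cv2.convexHull(np.round(uv*16).astype(np.int32)); o=np.zeros((h*S,w*S),np.uint8); cv2.fillConvexPoly(o,hu,1,shift=4); return o
def fit(views,q0):
    """views list of (pic,mask)"""
    V=[]
    for p,m in views:
        ys,xs=np.nonzero(m);box=(xs.min()-6,ys.min()-6,np.ptp(xs)+13,np.ptp(ys)+13);V.append((p,hullmask(m,box),box))
    def cost(q):
        q=np.array([q[0]/1000,q[1]/1000,q[2]/30]); r=0
        for p,h,b in V:
            o=model(p,q,b); r+=1-(o&h).sum()/(o|h).sum()
        return r/len(V)
    best=None
    for y in np.radians([-35,-20,-8,0,8,20,35]):
        x0=np.array([q0[0]*1000,q0[1]*1000,y*30]);sim=[x0]+[x0+d for d in np.diag([8,8,5.])]
        o=minimize(cost,x0,method='Nelder-Mead',options=dict(initial_simplex=sim,xatol=.05,fatol=1e-4))
        if best is None or o.fun<best.fun: best=o
    q=best.x; return np.array([q[0]/1000,q[1]/1000,np.degrees(q[2]/30)]),best.fun
def near(p,uv,tol=14):
    c=[x for x in comps(p) if np.hypot(*(x[1]-uv))<tol]
    return min(c,key=lambda x:np.hypot(*(x[1]-uv)))[0] if c else None
def locate(t,s,xy):
    X=[xy[0],xy[1],.025];m=[(p,near(p,proj(p,X))) for p in (t,s)]
    m=[(p,k) for p,k in m if k is not None]
    out=[fit(m,xy)]
    if len(m)>1: out+=[fit([k],xy) for k in m]
    return out
E
python3 - <<'E'
from clip import *
import pickle
np.set_printoptions(precision=4,suppress=True)
t,s=pickle.load(open('p0.pkl','rb'))
for n,p in (('t',t),('s',s)):
    for m,c,st in comps(p): print(n,c,st)
for xy in ((.459,-.318),(.476,.005),(.466,.122)): print(xy,locate(t,s,xy))
t,s=pickle.load(open('p9.pkl','rb'))
for n,p in (('t',t),('s',s)):
    for m,c,st in comps(p): print(n,c,st)
for xy in ((.459,-.318),): print(xy,locate(t,s,xy))
E
```

```text
t [307.6301 288.3744] [301 279  15  20 219]
t [263.5289 292.8222] [257 283  15  21 225]
t [431.8934 303.4549] [424 293  16  22 244]
s [431.1504 218.9959] [418 206  23  25 246]
s [396.7532 266.1362] [386 256  22  22 389]
s [372.1084 280.8753] [357 265  27  31 369]
s [354.7698 312.8663] [340 297  28  31 404]
(0.459, -0.318) [(array([ 0.4515, -0.32  , -0.4165]), np.float64(0.11632261661203991)), (array([  0.4519,  -0.321 , -16.9829]), np.float64(0.14486638537271446)), (array([ 0.4509, -0.318 , -1.8506]), np.float64(0.06515673723945514))]
(0.476, 0.005) [(array([  0.4817,   0.0076, -10.5058]), np.float64(0.11628975319964696)), (array([  0.4821,   0.007 , -11.4471]), np.float64(0.15247747747747753)), (array([ 0.4816,  0.0091, -3.1918]), np.float64(0.07374340541480662))]
(0.466, 0.122) [(array([ 0.467 ,  0.1243, 15.676 ]), np.float64(0.11640314802609852)), (array([ 0.4674,  0.123 , 21.862 ]), np.float64(0.16078006500541708)), (array([ 0.4669,  0.1245, 15.4448]), np.float64(0.06729233226837061))]
t [263.8475 286.0678] [257 283  12   8  59]
t [296.35  295.575] [290 287  14  20 200]
t [431.8583 303.5304] [424 293  16  22 247]
s [431.151 219.049] [418 206  23  25 245]
s [396.7371 266.1469] [386 256  22  22 388]
s [375.9667 291.541 ] [360 276  29  31 390]
s [354.842  312.9358] [340 297  28  31 405]
(0.459, -0.318) [(array([ 0.4512, -0.32  , -3.0561]), np.float64(0.11599865450852442)), (array([  0.4516,  -0.3208, -16.5955]), np.float64(0.14168159155815863)), (array([ 0.4508, -0.3181, -2.4194]), np.float64(0.06675687866486246))]
```

```bash
cat > ov.py <<'E'
from clip import *
E_=[(-28,-17,0),(28,-17,0),(28,17,0),(-28,17,0)]
def overlay(p,q,f,name,pad=22):
    c0=proj(p,[q[0],q[1],.025]).astype(int);x0,y0=c0-pad
    im=cv2.resize(cv2.convertScaleAbs(p['img'][y0:y0+2*pad,x0:x0+2*pad,::-1],alpha=1.5),None,fx=f,fy=f,interpolation=cv2.INTER_CUBIC)
    a=np.radians(q[2]);c,s=np.cos(a),np.sin(a)
    def pt(L): 
        L=np.array(L)/1000.;uv=proj(p,[q[0]+c*L[0]-s*L[1],q[1]+s*L[0]+c*L[1],L[2]]); return tuple(int(v) for v in np.round(((uv-[x0,y0])+.5)*f-.5))
    for (w,d,z,col) in ((28,17,0,(0,255,0)),(28,17,6,(0,255,255)),(11,17,34,(255,255,0)),(7,10,58,(255,0,0))):
        pts=np.array([pt((w*i,d*j,z)) for i,j in((1,1),(1,-1),(-1,-1),(-1,1))]);cv2.polylines(im,[pts],True,col,1)
    return im
E
python3 - <<'E'
from ov import *
import pickle
t,s=pickle.load(open('p9.pkl','rb'))
q=[.451,-.319,-10]
cv2.imwrite('pics/z15.png',np.hstack([overlay(t,q,9,''),overlay(s,q,9,'')]))
E
```

```text
(no output)
```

View pics/z15.png

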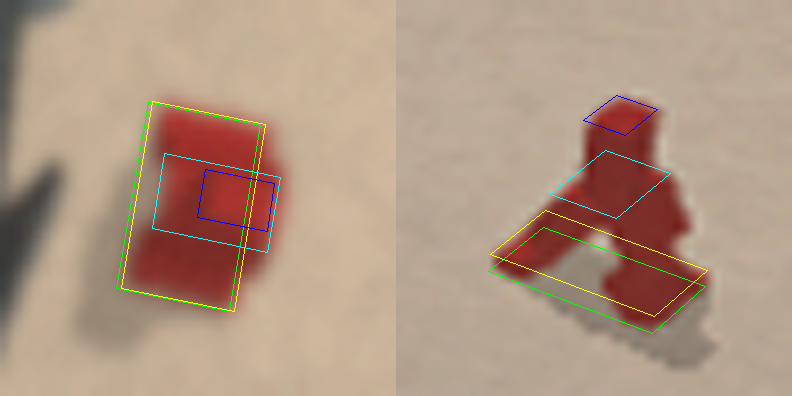

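```bash
python3 -c "
from h import *
plan([0.451,-0.320,0.16],80.5)"
```

```text
t 26.98 p [ 0.6274 -0.1766  0.2512] psi 39.23 gap 0.400 F [ 0.9 -0.5 -0.1] T [-0.033 -0.023  0.019] q6 25.2 tilt [-0.0024  0.0012]
shift [-0.2272 -0.0003  0.0914] rows 5 each [-0.0454 -0.0001  0.0183]
turn z -41.27 rows 4 each -10.32
```

Call:
{"method": "play_rows", "body": {"steps": [[[-0.0454,0,0.0,0,0,0],[-0.0454,0,0.01,0,0,0],[-0.0454,0,0.02,0,0,0],[-0.0454,0,0.03,0,0,0],[-0.0454,0,0.03,0,0,0],[0,0,0,0,0,-10.3],[0,0,0,0,0,-10.3],[0,0,0,0,0,-10.3],[0,0,0,0,0,-10.3],[0,0,0,0,0,0]]], "fingers": 0.5}}

```text
t: 28.22
tcp_pos: [0.4517, -0.3199, 0.1608]
tool_rot: [0.764, 0.645, -0.0, -0.002]
force: [-0.5, -0.2, 0.0]
finger_gap: 0.498
```

```bash
python3 -c "
from h import *
s=snap('side','side10.png');t=snap('top','top10.png')
plan([0.451,-0.320,0.063],80.5)
cv2.imwrite('pics/z16.png',cv2.resize(cv2.convertScaleAbs(s['img'][150:270,380:500,::-1],alpha=1.5),None,fx=5,fy=5,interpolation=cv2.INTER_CUBIC))
"
```

```text
t 28.32 p [ 0.452  -0.3202  0.1613] psi 80.27 gap 0.500 F [-0.8  0.8  0.4] T [ 0.009  0.019 -0.011] q6 -37.1 tilt [-0.0015  0.0016]
shift [-0.0001 -0.0009  0.0983] rows 2 each [-0.0001 -0.0004  0.0492]
turn z -0.23 rows 1 each -0.23
```

View pics/z16.png

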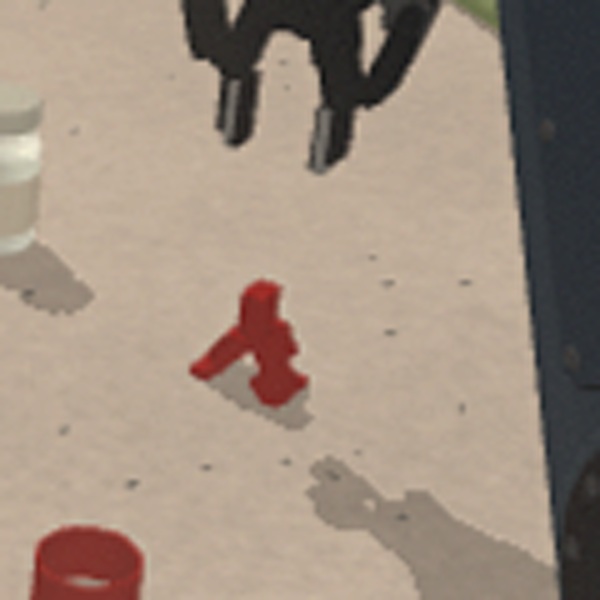

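View pics/top10.png

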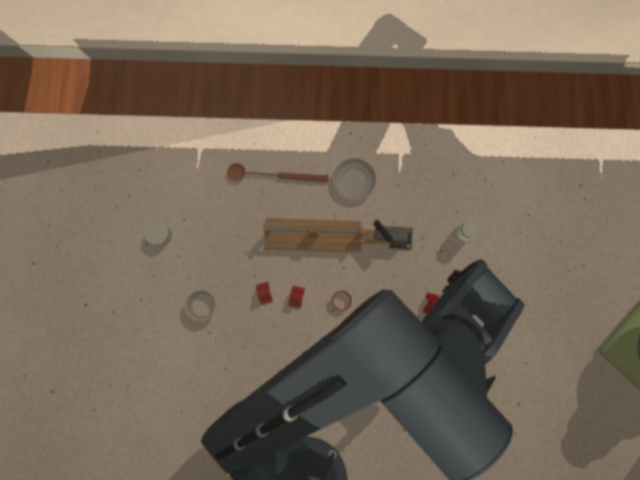

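```bash
python3 -c "
from h import *
s=manip.snapshot('side')
for z in (.130,.136,.142): print(proj(s,[.452,-.3202,z]))
print((proj(s,[.451,-.32,.058])-[380,150])*5)
import pickle
from clip import *
t=manip.snapshot('top');pickle.dump((t,s),open('p10.pkl','wb'))
for xy in ((.457,.045),(.466,.122)): print(xy,locate(t,s,xy))
"
```

```text
[434.84694353 183.14516157]
[435.15391505 181.08646271]
[435.46252209 179.01679526]
[258.10054123 285.73139952]
(0.457, 0.045) [(array([ 0.45900178,  0.0379376 , -8.87263614]), np.float64(0.11473206017556226)), (array([ 0.45957433,  0.03702129, -7.15305962]), np.float64(0.14230235783633838)), (array([ 0.45904873,  0.03999011, -2.42836847]), np.float64(0.07654314174553678))]
(0.466, 0.122) [(array([ 0.46699547,  0.12433972, 15.80863011]), np.float64(0.11352981773554027)), (array([ 0.46788372,  0.12285668, 21.39635588]), np.float64(0.15410884648742407)), (array([ 0.46693233,  0.12449746, 15.44479565]), np.float64(0.06729233226837061))]
```

Call:
{"method": "play_rows", "body": {"steps": [[[0,-0.001,0.03,0,0,0],[0,0,0.03,0,0,0],[0,0,0.02,0,0,0],[0,0,0.01,0,0,0],[0,0,0.008,0,0,0],[0,0,0,0,0,0],[0,0,0,0,0,0]]]}}

```text
t: 29.3
tcp_pos: [0.4519, -0.3208, 0.0649]
tool_rot: [0.764, 0.646, 0.0, 0.001]
force: [-0.3, -1.0, -0.1]
finger_gap: 0.503
```

Call:
{"method": "play_rows", "body": {"steps": [[[0,0,0,0,0,0],[0,0,0,0,0,0],[0,0,0,0,0,0],[0,0,0,0,0,0],[0,0,0,0,0,0],[0,0,0,0,0,0]]], "fingers": 0, "squeeze": 35}}

```text
t: 30.05
tcp_pos: [0.4516, -0.3206, 0.0646]
tool_rot: [0.764, 0.646, 0.0, 0.0]
force: [-1.2, 0.8, 4.8]
finger_gap: 0.15
```

```bash
python3 -c "
from h import *
plan()
s=snap('side','side11.png')
cv2.imwrite('pics/z17.png',cv2.resize(cv2.convertScaleAbs(s['img'][150:270,380:500,::-1],alpha=1.5),None,fx=5,fy=5,interpolation=cv2.INTER_CUBIC))
"
```

```text
t 30.05 p [ 0.4516 -0.3206  0.0646] psi 80.43 gap 0.150 F [-1.2  0.8  4.8] T [ 0.042  0.052 -0.012] q6 -37.4 tilt [ 0.0002 -0.0003]
```

View pics/z17.png

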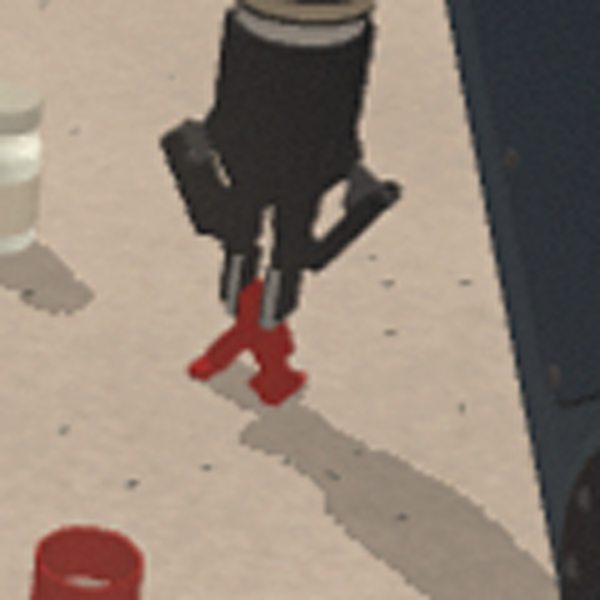

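Call:
{"method": "play_rows", "body": {"steps": [[[0,0,-0.01,0,0,0],[0,0,-0.03,0,0,0],[0,0,-0.05,0,0,0],[0,0,-0.055,0,0,0],[0,0,0,0,0,-9.3],[0,0,0,0,0,0]]]}}

```text
t: 30.85
tcp_pos: [0.4515, -0.3203, 0.2101]
tool_rot: [0.709, 0.705, -0.0, 0.0]
force: [-0.9, -0.8, -0.2]
finger_gap: 0.156
```

```bash
python3 -c "
from h import *
plan([.627,-.068,.21],89.7)"
```

```text
t 30.85 p [ 0.4515 -0.3203  0.2101] psi 89.63 gap 0.156 F [-0.9 -0.8 -0.2] T [-0.017  0.002  0.022] q6 -46.6 tilt [ 0.0007 -0.0007]
shift [2.535e-01 1.739e-01 1.000e-04] rows 6 each [0.0422 0.029  0.    ]
turn z -0.07 rows 1 each -0.07
```

Call:
{"method": "play_rows", "body": {"steps": [[[0.032,0.022,0,0,0,0],[0.0422,0.029,0,0,0,0],[0.0422,0.029,0,0,0,0],[0.0422,0.029,0,0,0,0],[0.0422,0.029,0,0,0,0],[0.0322,0.022,0,0,0,0],[0.0205,0.0139,0,0,0,0],[0,0,0,0,0,0],[0,0,0,0,0,0]]]}}

```text
t: 31.98
tcp_pos: [0.6256, -0.0682, 0.2083]
tool_rot: [0.709, 0.705, -0.001, -0.001]
force: [0.0, -0.7, -0.3]
finger_gap: 0.155
```

```bash
python3 -c "
from h import *
plan([.627,-.068,.165],89.7)
s=snap('side','side12.png')
cv2.imwrite('pics/z18.png',cv2.resize(cv2.convertScaleAbs(s['img'][130:310,240:420,::-1],alpha=1.5),None,fx=3.3,fy=3.3,interpolation=cv2.INTER_CUBIC))
"
```

```text
t 31.98 p [ 0.6256 -0.0682  0.2083] psi 89.66 gap 0.155 F [ 0.  -0.7 -0.3] T [-0.038  0.026  0.014] q6 -16.0 tilt [-0.0026  0.0002]
shift [0.0002 0.0015 0.0433] rows 1 each [0.0002 0.0015 0.0433]
turn z -0.04 rows 1 each -0.04
```

View pics/z18.png

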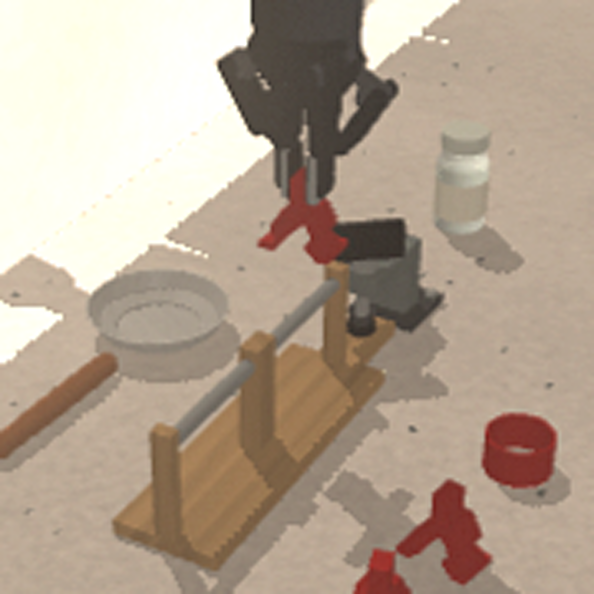

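Call:
{"method": "play_rows", "body": {"steps": [[[0,0.0005,0.02,0,0,0],[0,0.0005,0.015,0,0,0],[0,0,0.008,0,0,0],[0,0,0,0,0,0],[0,0,0,0,0,0]]]}}

```text
t: 32.65
tcp_pos: [0.628, -0.068, 0.1668]
tool_rot: [0.709, 0.705, 0.0, 0.0]
force: [-0.6, -0.1, -0.6]
finger_gap: 0.149
```

```bash
python3 -c "
from h import *
plan([.627,-.068,.127],89.7)
s=snap('side','side13.png')
cv2.imwrite('pics/z19.png',cv2.resize(cv2.convertScaleAbs(s['img'][180:240,290:370,::-1],alpha=1.5),None,fx=9,fy=9,interpolation=cv2.INTER_CUBIC))
"
```

```text
t 32.65 p [ 0.628  -0.068   0.1668] psi 89.72 gap 0.149 F [-0.6 -0.1 -0.6] T [-0.005 -0.002  0.   ] q6 -16.0 tilt [ 0.0009 -0.0003]
shift [-0.     -0.001   0.0398] rows 1 each [-0.     -0.001   0.0398]
turn z 0.02 rows 1 each 0.02
```

View pics/z19.png

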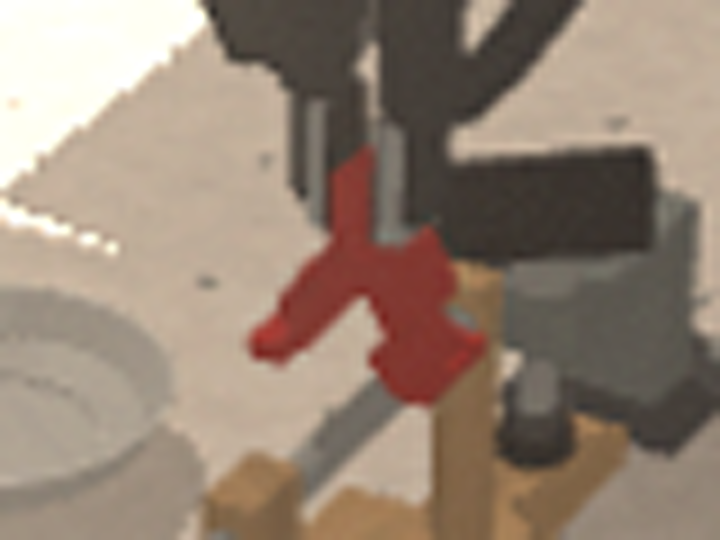

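Call:
{"method": "play_rows", "body": {"steps": [[[0,-0.001,0.008,0,0,0],[0,0,0.008,0,0,0],[0,0,0.006,0,0,0],[0,0,0,0,0,0]]]}}

```text
t: 33.2
tcp_pos: [0.6261, -0.0676, 0.1434]
tool_rot: [0.709, 0.705, -0.0, -0.001]
force: [0.3, 0.4, -0.3]
finger_gap: 0.156
```

Call:
{"method": "play_rows", "body": {"steps": [[[0,0,0.006,0,0,0],[0,0,0.006,0,0,0],[0,0,0.005,0,0,0],[0,0,0,0,0,0],[0,0,0,0,0,0]]]}}

```text
t: 33.83
tcp_pos: [0.6267, -0.0678, 0.1273]
tool_rot: [0.709, 0.705, 0.0, 0.0]
force: [-0.0, -0.4, -0.7]
finger_gap: 0.153
```

```bash
python3 -c "
from h import *
plan([.627,-.068,.127],89.7)
s=snap('side','side14.png')
cv2.imwrite('pics/z20.png',cv2.resize(cv2.convertScaleAbs(s['img'][180:240,290:370,::-1],alpha=1.5),None,fx=9,fy=9,interpolation=cv2.INTER_CUBIC))
"
```

```text
t 33.83 p [ 0.6267 -0.0678  0.1273] psi 89.73 gap 0.153 F [-0.  -0.4 -0.7] T [-0.005 -0.054  0.002] q6 -16.0 tilt [ 0.0001 -0.0001]
shift [-0.0002  0.0003  0.0003] rows 1 each [-0.0002  0.0003  0.0003]
turn z 0.03 rows 1 each 0.03
```

View pics/z20.png

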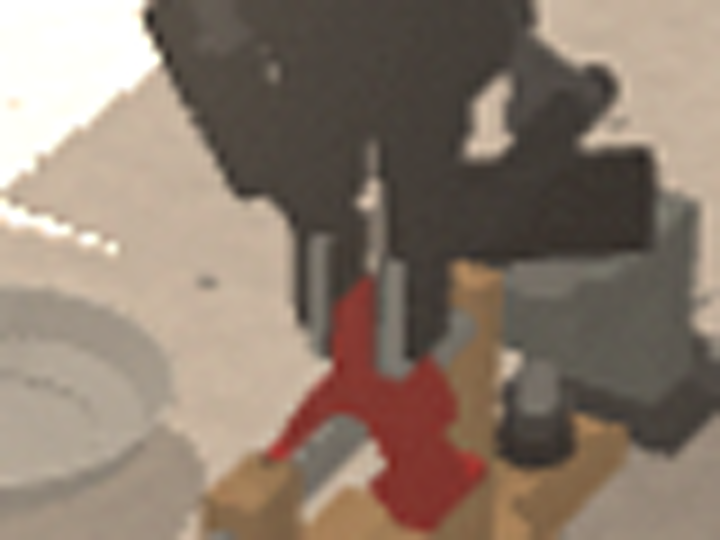

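Call:
{"method": "play_rows", "body": {"steps": [[[0,0,0.0015,0,0,0],[0,0,0,0,0,0]]]}}

```text
t: 34.12
tcp_pos: [0.6266, -0.0678, 0.1258]
tool_rot: [0.709, 0.705, 0.0, -0.0]
force: [0.0, -0.3, -0.1]
finger_gap: 0.153
```

Call:
{"method": "play_rows", "body": {"steps": [[[0,0,0,0,0,0],[0,0,0,0,0,0],[0,0,0,0,0,0],[0,0,-0.01,0,0,0],[0,0,-0.03,0,0,0],[0,0,-0.05,0,0,0],[0,0,-0.02,0,0,0],[0,0,0,0,0,0]]], "fingers": 0.5}}

```text
t: 35.12
tcp_pos: [0.6279, -0.0681, 0.2386]
tool_rot: [0.709, 0.705, 0.001, 0.003]
force: [-0.6, 0.7, -0.3]
finger_gap: 0.497
```

```bash
python3 -c "
from ov import *
s=snap('side','side15.png');t=snap('top','top15.png')
plan([.459,.0385,.2],90-7)
cv2.imwrite('pics/z21.png',cv2.resize(cv2.convertScaleAbs(s['img'][180:240,290:370,::-1],alpha=1.5),None,fx=9,fy=9,interpolation=cv2.INTER_CUBIC))
a=[overlay(s,[.459,.0385,-7],9,''),overlay(s,[.467,.1235,18],9,'')]
cv2.imwrite('pics/z22.png',np.hstack(a))
"
```

```text
t 35.23 p [ 0.626  -0.0676  0.2355] psi 89.73 gap 0.503 F [-1.6  0.1 -1.3] T [-0.063  0.025  0.071] q6 -16.0 tilt [-0.0008  0.0002]
shift [ 0.1053 -0.1675  0.0356] rows 4 each [ 0.0263 -0.0419  0.0089]
turn z 6.73 rows 1 each 6.73
```

View pics/z21.png

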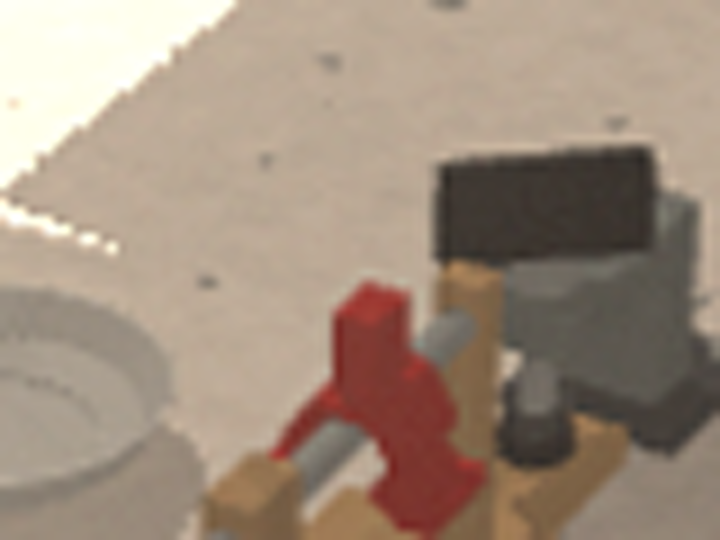

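View pics/z22.png

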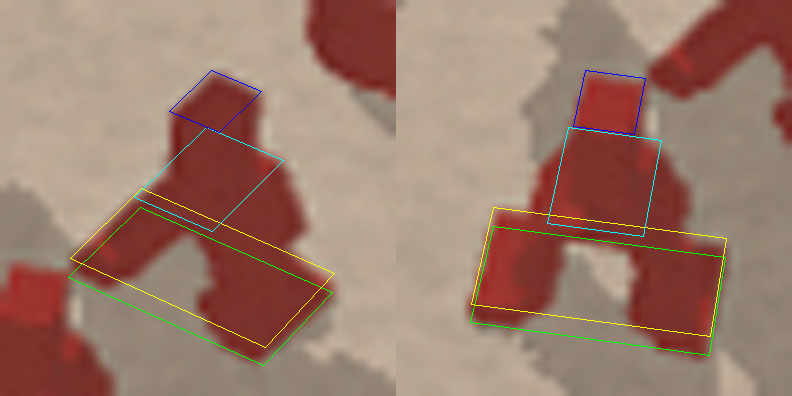

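```bash
python3 -c "
from ov import *
import pickle
t,s=pickle.load(open('p10.pkl','rb'))
a=[overlay(t,[.459,.0385,-7],9,''),overlay(t,[.467,.1235,18],9,'')]
cv2.imwrite('pics/z23.png',np.hstack(a))
"
```

```text
(no output)
```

View pics/z23.png

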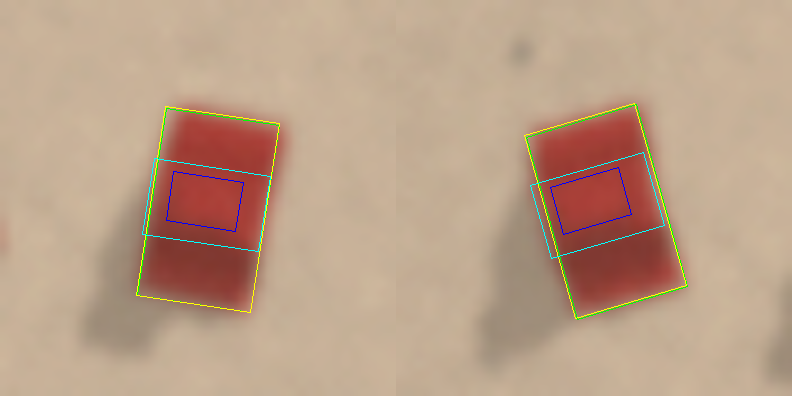

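Call:
{"method": "play_rows", "body": {"steps": [[[0.0263,-0.042,0,0,0,0],[0.0263,-0.042,0,0,0,0],[0.0263,-0.042,0.02,0,0,0],[0.0263,-0.042,0.03,0,0,0],[0,0,0.025,0,0,7.7],[0,0,0,0,0,0],[0,0,0,0,0,0]]]}}

```text
t: 36.1
tcp_pos: [0.4599, 0.0379, 0.1608]
tool_rot: [0.754, 0.657, 0.0, 0.0]
force: [0.5, 0.5, 0.7]
finger_gap: 0.501
```

```bash
python3 -c "
from h import *
plan([.459,.038,.0635],82)"
```

```text
t 36.10 p [0.4599 0.0379 0.1608] psi 82.11 gap 0.501 F [0.5 0.5 0.7] T [ 0.014 -0.008 -0.02 ] q6 -1.3 tilt [ 0.0003 -0.0001]
shift [ 0.     -0.001   0.0973] rows 2 each [ 0.     -0.0005  0.0487]
turn z 0.11 rows 1 each 0.11
```

Call:
{"method": "play_rows", "body": {"steps": [[[0,-0.001,0.03,0,0,0],[0,0,0.03,0,0,0],[0,0,0.02,0,0,0],[0,0,0.01,0,0,0],[0,0,0.007,0,0,0],[0,0,0,0,0,0]]]}}

```text
t: 36.85
tcp_pos: [0.4585, 0.0382, 0.064]
tool_rot: [0.754, 0.656, 0.0, 0.0]
force: [0.6, 0.0, 0.3]
finger_gap: 0.498
```

Call:
{"method": "play_rows", "body": {"steps": [[[0,0,0,0,0,0],[0,0,0,0,0,0],[0,0,0,0,0,0],[0,0,0,0,0,0],[0,0,0,0,0,0],[0,0,0,0,0,0]]], "fingers": 0, "squeeze": 35}}

```text
t: 37.6
tcp_pos: [0.4585, 0.0383, 0.0645]
tool_rot: [0.754, 0.656, 0.0, 0.001]
force: [-0.2, -0.3, 5.8]
finger_gap: 0.153
```

```bash
python3 -c "
from h import *
plan()"
```

```text
t 37.60 p [0.4585 0.0383 0.0645] psi 82.04 gap 0.153 F [-0.2 -0.3  5.8] T [-0.042  0.097 -0.024] q6 -1.2 tilt [ 0.0014 -0.0002]
```

Call:
{"method": "play_rows", "body": {"steps": [[[0,0,-0.01,0,0,0],[0,0,-0.03,0,0,0],[0,0,-0.05,0,0,0],[0,0,-0.055,0,0,0],[0,0,0,0,0,-7.7],[0,0,0,0,0,0]]]}}

```text
t: 38.35
tcp_pos: [0.4579, 0.0384, 0.2097]
tool_rot: [0.709, 0.705, 0.0, 0.0]
force: [0.4, -0.0, -0.9]
finger_gap: 0.156
```

```bash
python3 -c "
from h import *
plan([.627,.034,.21],89.7)
s=snap('side','side16.png')
cv2.imwrite('pics/z24.png',cv2.resize(cv2.convertScaleAbs(s['img'][130:330,240:440,::-1],alpha=1.5),None,fx=3,fy=3,interpolation=cv2.INTER_CUBIC))"
```

```text
t 38.35 p [0.4579 0.0384 0.2097] psi 89.65 gap 0.156 F [ 0.4 -0.  -0.9] T [-0.013  0.008  0.042] q6 -8.8 tilt [ 0.0013 -0.0002]
shift [-0.0034  0.1692 -0.    ] rows 4 each [-0.0008  0.0423 -0.    ]
turn z -0.05 rows 1 each -0.05
```

View pics/z24.png

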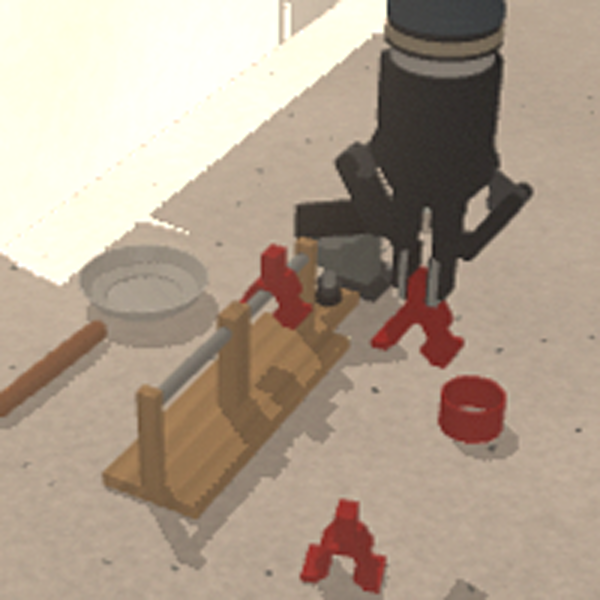

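Call:
{"method": "play_rows", "body": {"steps": [[[-0.001,0.03,0,0,0,0],[-0.001,0.04,0,0,0,0],[-0.001,0.04,0,0,0,0],[-0.0005,0.035,0,0,0,0],[0,0.018,0,0,0,0],[0,0.0065,0.01,0,0,0],[0,0,0.02,0,0,0],[0,0,0.013,0,0,0],[0,0,0,0,0,0],[0,0,0,0,0,0]]]}}

```text
t: 39.65
tcp_pos: [0.6276, 0.034, 0.166]
tool_rot: [0.709, 0.705, 0.0, 0.0]
force: [0.0, 0.2, -0.7]
finger_gap: 0.153
```

```bash
python3 -c "
from h import *
plan([.627,.034,.1275],89.7)
s=snap('side','side17.png')
cv2.imwrite('pics/z25.png',cv2.resize(cv2.convertScaleAbs(s['img'][190:290,270:370,::-1],alpha=1.5),None,fx=6,fy=6,interpolation=cv2.INTER_CUBIC))"
```

```text
t 39.65 p [0.6276 0.034  0.166 ] psi 89.72 gap 0.153 F [ 0.   0.2 -0.7] T [-0.004 -0.008  0.008] q6 -6.8 tilt [ 0.0002 -0.    ]
shift [-0.     -0.0006  0.0385] rows 1 each [-0.     -0.0006  0.0385]
turn z 0.02 rows 1 each 0.02
```

View pics/z25.png

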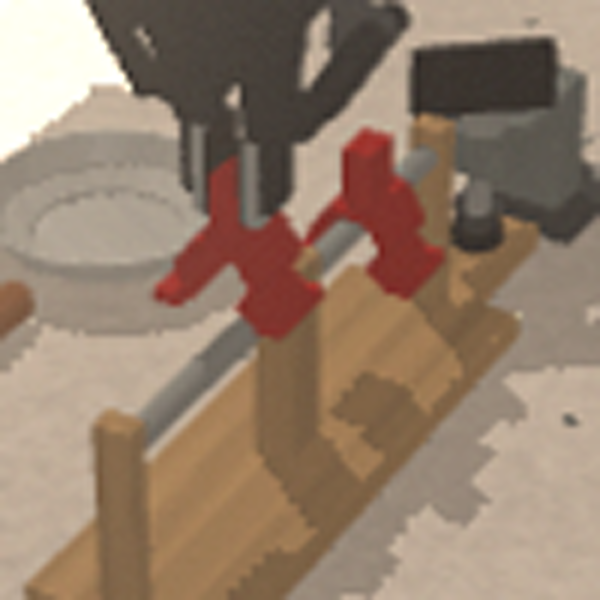

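Call:
{"method": "play_rows", "body": {"steps": [[[0,-0.0006,0.008,0,0,0],[0,0,0.008,0,0,0],[0,0,0.006,0,0,0],[0,0,0,0,0,0]]]}}

```text
t: 40.2
tcp_pos: [0.6265, 0.0341, 0.1429]
tool_rot: [0.709, 0.705, -0.001, -0.001]
force: [-0.3, -0.4, -0.9]
finger_gap: 0.151
```

Call:
{"method": "play_rows", "body": {"steps": [[[0,0,0.006,0,0,0],[0,0,0.006,0,0,0],[0,0,0.005,0,0,0],[0,0,0.001,0,0,0],[0,0,0,0,0,0]]]}}

```text
t: 40.83
tcp_pos: [0.6271, 0.034, 0.1258]
tool_rot: [0.709, 0.705, 0.0, 0.0]
force: [-0.1, 0.3, 0.1]
finger_gap: 0.154
```

```bash
python3 -c "
from h import *
plan([.627,.034,.1255],89.7)
s=snap('side','side18.png')
cv2.imwrite('pics/z26.png',cv2.resize(cv2.convertScaleAbs(s['img'][190:290,270:370,::-1],alpha=1.5),None,fx=6,fy=6,interpolation=cv2.INTER_CUBIC))"
```

```text
t 40.83 p [0.6271 0.034  0.1258] psi 89.73 gap 0.154 F [-0.1  0.3  0.1] T [-0.077 -0.037  0.024] q6 -6.8 tilt [ 0.0002 -0.    ]
shift [-0.     -0.0001  0.0003] rows 1 each [-0.     -0.0001  0.0003]
turn z 0.03 rows 1 each 0.03
```

View pics/z26.png

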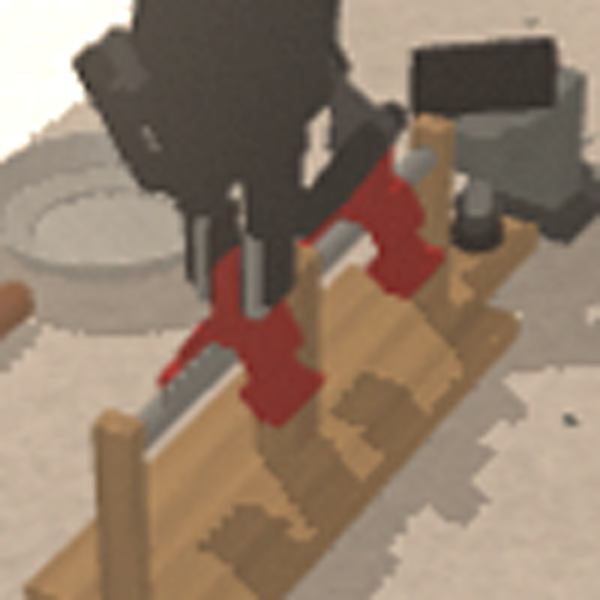

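Seated on the rail; release and rise.

Call:
{"method": "play_rows", "body": {"steps": [[[0,0,0,0,0,0],[0,0,0,0,0,0],[0,0,0,0,0,0],[0,0,-0.01,0,0,0],[0,0,-0.03,0,0,0],[0,0,-0.04,0,0,0],[0,0,-0.02,0,0,0],[0,0,0,0,0,0]]], "fingers": 0.5}}

```text
t: 41.88
tcp_pos: [0.6283, 0.0339, 0.2285]
tool_rot: [0.709, 0.705, 0.002, 0.002]
force: [-0.2, -0.3, -0.2]
finger_gap: 0.497
```

```bash
python3 -c "
from clip import *
s=snap('side','side19.png');t=snap('top','top19.png')
plan([.467,.1235,.16],107)
print(locate(t,s,(.467,.1235)))
cv2.imwrite('pics/z27.png',cv2.resize(cv2.convertScaleAbs(s['img'][180:340,250:410,::-1],alpha=1.5),None,fx=3.7,fy=3.7,interpolation=cv2.INTER_CUBIC))"
```

```text
t 41.98 p [0.6265 0.0341 0.2256] psi 89.73 gap 0.504 F [ 0.2  0.1 -0.2] T [-0.033  0.036  0.015] q6 -6.8 tilt [-0.0006  0.0001]
shift [ 0.0887 -0.1599  0.0657] rows 4 each [ 0.0222 -0.04    0.0164]
turn z -17.27 rows 2 each -8.64
[(array([ 0.46700214,  0.12431033, 15.67376781]), np.float64(0.06593846076936538))]
```

View pics/z27.png

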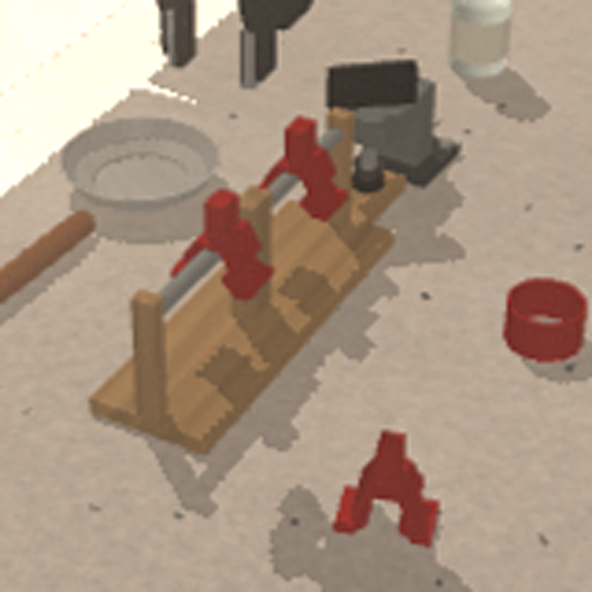

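Call:
{"method": "play_rows", "body": {"steps": [[[0.0222,-0.04,0,0,0,0],[0.0222,-0.04,0,0,0,0],[0.0222,-0.04,0.015,0,0,0],[0.0222,-0.04,0.02,0,0,0],[0,0,0.03,0,0,-8.5],[0,0,0,0,0,-8.5],[0,0,0,0,0,0],[0,0,0,0,0,0]]]}}

```text
t: 42.98
tcp_pos: [0.4673, 0.1235, 0.1605]
tool_rot: [0.598, 0.802, -0.0, -0.0]
force: [-0.5, 0.1, 0.3]
finger_gap: 0.498
```

```bash
python3 -c "
from h import *
plan([.467,.1237,.0637],107)"
```

```text
t 42.98 p [0.4673 0.1235 0.1605] psi 106.60 gap 0.498 F [-0.5  0.1  0.3] T [-0.027 -0.007 -0.039] q6 -15.1 tilt [-0.0007 -0.    ]
shift [ 0.0003 -0.0002  0.0968] rows 2 each [ 0.0001 -0.0001  0.0484]
turn z -0.4 rows 1 each -0.4
```

Call:
{"method": "play_rows", "body": {"steps": [[[0,0,0.03,0,0,0],[0,0,0.03,0,0,0],[0,0,0.02,0,0,0],[0,0,0.01,0,0,0],[0,0,0.0065,0,0,0],[0,0,0,0,0,0]]]}}

```text
t: 43.72
tcp_pos: [0.4676, 0.1235, 0.0644]
tool_rot: [0.597, 0.802, 0.0, 0.0]
force: [-0.4, 0.5, 0.7]
finger_gap: 0.498
```

Call:
{"method": "play_rows", "body": {"steps": [[[0,0,0,0,0,0],[0,0,0,0,0,0],[0,0,0,0,0,0],[0,0,0,0,0,0],[0,0,0,0,0,0],[0,0,0,0,0,0]]], "fingers": 0, "squeeze": 35}}

```text
t: 44.48
tcp_pos: [0.4677, 0.1236, 0.0648]
tool_rot: [0.597, 0.802, 0.0, 0.0]
force: [-1.3, -0.1, 5.9]
finger_gap: 0.154
```

```bash
python3 -c "
from h import *
plan()"
```

```text
t 44.48 p [0.4677 0.1236 0.0648] psi 106.73 gap 0.154 F [-1.3 -0.1  5.9] T [-0.007  0.003 -0.008] q6 -15.2 tilt [0.0009 0.    ]
```

Call:
{"method": "play_rows", "body": {"steps": [[[0,0,-0.01,0,0,0],[0,0,-0.03,0,0,0],[0,0,-0.05,0,0,0],[0,0,-0.055,0,0,0],[0,0,0,0,0,8.5],[0,0,0,0,0,8.4],[0,0,0,0,0,0]]]}}

```text
t: 45.35
tcp_pos: [0.4671, 0.1236, 0.2097]
tool_rot: [0.708, 0.707, 0.0, 0.0]
force: [0.1, -0.6, -0.6]
finger_gap: 0.148
```

```bash
python3 -c "
from h import *
plan([.627,.086,.21],89.7)
s=snap('side','side20.png')
cv2.imwrite('pics/z28.png',cv2.resize(cv2.convertScaleAbs(s['img'][160:340,250:430,::-1],alpha=1.5),None,fx=3.3,fy=3.3,interpolation=cv2.INTER_CUBIC))"
```

```text
t 45.35 p [0.4671 0.1236 0.2097] psi 89.93 gap 0.148 F [ 0.1 -0.6 -0.6] T [-0.03  -0.027 -0.039] q6 1.6 tilt [0.0001 0.    ]
shift [-0.0374  0.16   -0.0003] rows 4 each [-0.0094  0.04   -0.0001]
turn z 0.23 rows 1 each 0.23
```

View pics/z28.png

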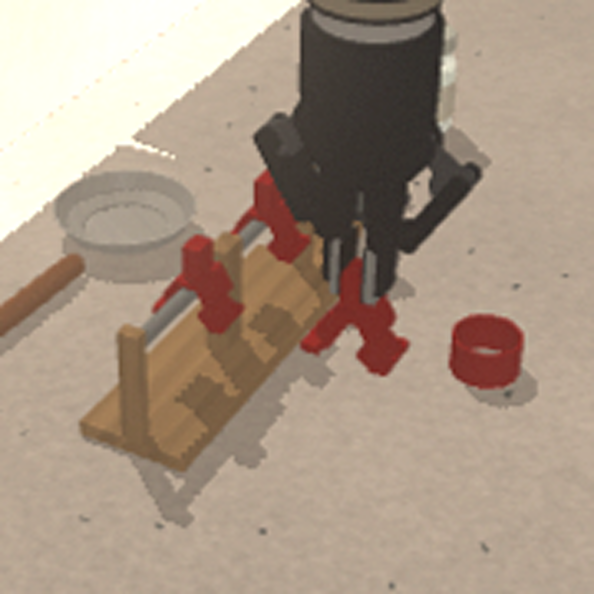

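Call:
{"method": "play_rows", "body": {"steps": [[[-0.0094,0.03,0,0,0,0],[-0.0094,0.04,0,0,0,0],[-0.0094,0.035,0,0,0,0],[-0.0094,0.03,0,0,0,0],[-0.0015,0.018,0,0,0,0],[0,0.007,0.01,0,0,0],[0,0,0.02,0,0,0],[0,0,0.013,0,0,0],[0,0,0,0,0,0],[0,0,0,0,0,0]]]}}

```text
t: 46.65
tcp_pos: [0.6274, 0.0841, 0.1666]
tool_rot: [0.708, 0.706, 0.0, 0.0]
force: [0.1, -0.8, 0.3]
finger_gap: 0.15
```

```bash
python3 -c "
from h import *
plan([.6272,.084,.1255],89.7)
s=snap('side','side21.png')
cv2.imwrite('pics/z29.png',cv2.resize(cv2.convertScaleAbs(s['img'][190:310,250:370,::-1],alpha=1.5),None,fx=5,fy=5,interpolation=cv2.INTER_CUBIC))"
```

```text
t 46.65 p [0.6274 0.0841 0.1666] psi 89.85 gap 0.150 F [ 0.1 -0.8  0.3] T [ 0.02  -0.013 -0.006] q6 -2.3 tilt [0.0004 0.    ]
shift [-0.0001 -0.0002  0.0411] rows 1 each [-0.0001 -0.0002  0.0411]
turn z 0.15 rows 1 each 0.15
```

View pics/z29.png

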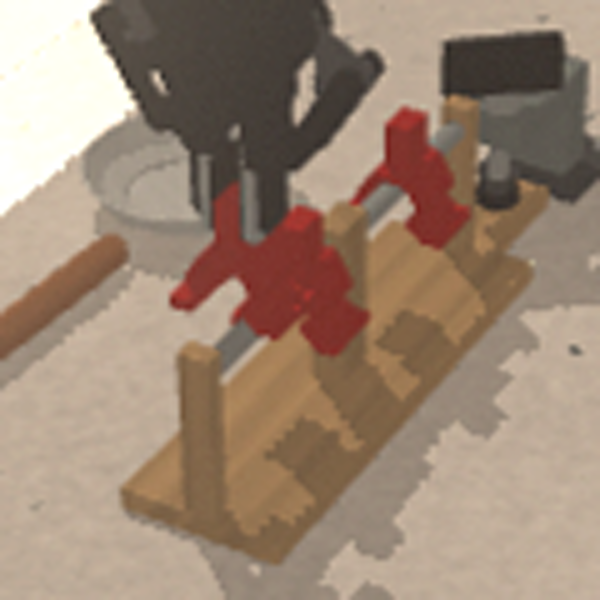

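Call:
{"method": "play_rows", "body": {"steps": [[[0,0,0.008,0,0,0],[0,0,0.008,0,0,0],[0,0,0.006,0,0,0],[0,0,0,0,0,0]]]}}

```text
t: 47.2
tcp_pos: [0.6268, 0.084, 0.1434]
tool_rot: [0.708, 0.706, -0.001, -0.001]
force: [0.2, -0.1, -0.4]
finger_gap: 0.157
```

Call:
{"method": "play_rows", "body": {"steps": [[[0,0,0.006,0,0,0],[0,0,0.006,0,0,0],[0,0,0.005,0,0,0],[0,0,0.0015,0,0,0],[0,0,0,0,0,0]]]}}

```text
t: 47.82
tcp_pos: [0.6274, 0.084, 0.1258]
tool_rot: [0.708, 0.706, 0.0, 0.0]
force: [0.5, -0.2, -0.5]
finger_gap: 0.153
```

```bash
python3 -c "
from h import *
plan([.627,.084,.1255],89.7)
s=snap('side','side22.png')
cv2.imwrite('pics/z30.png',cv2.resize(cv2.convertScaleAbs(s['img'][190:310,250:370,::-1],alpha=1.5),None,fx=5,fy=5,interpolation=cv2.INTER_CUBIC))"
```

```text
t 47.83 p [0.6274 0.084  0.1258] psi 89.83 gap 0.153 F [ 0.5 -0.2 -0.5] T [ 0.027 -0.018 -0.021] q6 -2.3 tilt [0.0003 0.    ]
shift [-0.     -0.0004  0.0003] rows 1 each [-0.     -0.0004  0.0003]
turn z 0.13 rows 1 each 0.13
```

View pics/z30.png

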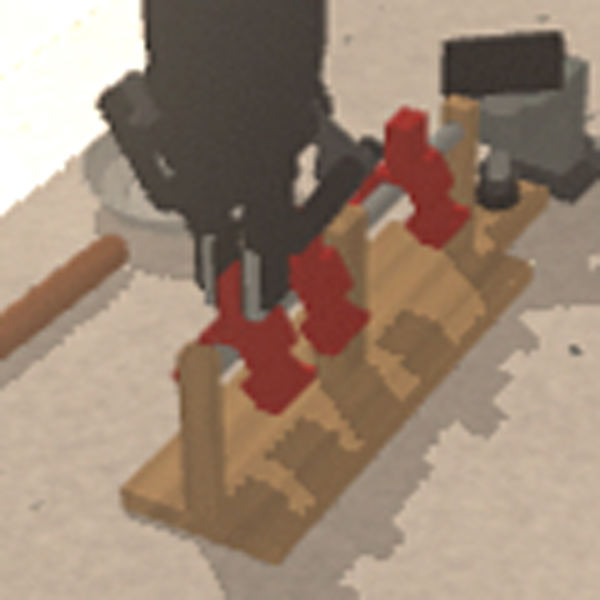

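Call:
{"method": "play_rows", "body": {"steps": [[[0,0,0,0,0,0],[0,0,0,0,0,0],[0,0,0,0,0,0],[0,0,-0.01,0,0,0],[0,0,-0.03,0,0,0],[0,0,-0.05,0,0,0],[0,0,-0.05,0,0,0],[0,0,0,0,0,0]]], "fingers": 0.5}}

```text
t: 48.88
tcp_pos: [0.6303, 0.084, 0.272]
tool_rot: [0.708, 0.706, 0.004, 0.004]
force: [-0.5, 0.1, 0.2]
finger_gap: 0.499
```

Call:
{"method": "play_rows", "body": {"steps": [[[-0.055,-0.025,0,0,0,0],[-0.055,-0.025,0,0,0,0],[-0.055,-0.025,0,0,0,0],[-0.055,-0.025,0,0,0,0],[-0.055,-0.025,0,0,0,0],[-0.055,-0.025,0,0,0,0],[-0.055,-0.025,0,0,0,0],[-0.055,-0.03,0,0,0,0],[-0.055,-0.03,0,0,0,0],[-0.055,-0.03,0,0,0,0]]]}}

```text
t: 50.12
tcp_pos: [0.3594, -0.4661, 0.2654]
tool_rot: [0.708, 0.706, 0.0, -0.0]
force: [0.2, -1.3, 0.9]
finger_gap: 0.5
```

Call:
{"method": "play_rows", "body": {"steps": [[[-0.04,-0.025,0,0,0,0],[-0.03,-0.025,0,0,0,0],[0,0,0,0,0,0],[0,0,0,0,0,0]]]}}

```text
t: 50.62
tcp_pos: [0.3106, -0.5337, 0.2651]
tool_rot: [0.708, 0.706, 0.001, -0.001]
force: [-0.3, 0.4, 0.0]
finger_gap: 0.501
```

```bash
python3 -c "
from h import *
plan()
import pickle
s=snap('side','side23.png');t=snap('top','top23.png');pickle.dump((t,s),open('p23.pkl','wb'))
for l,z in (('rack_mark',.012),('clip1',0),('cutter',0),('ramekin',0),('pie_tin',0),('spoon',0),('timer',0),('spice_jar',0)):
  for d in manip.pinpoint(l,t)[:4]: print(l,round(d['score'],2),np.round(d['point'],1))
cv2.imwrite('pics/z31.png',cv2.resize(cv2.convertScaleAbs(s['img'][190:310,260:380,::-1],alpha=1.5),None,fx=5,fy=5,interpolation=cv2.INTER_CUBIC))
cv2.imwrite('pics/z32.png',cv2.resize(cv2.convertScaleAbs(t['img'][195:265,260:430,::-1],alpha=1.5),None,fx=4.7,fy=4.7,interpolation=cv2.INTER_CUBIC))"
```

```text
t 50.62 p [ 0.3106 -0.5337  0.2651] psi 89.81 gap 0.501 F [-0.3  0.4  0. ] T [ 0.031 -0.03  -0.008] q6 -70.0 tilt [-0.0002  0.0022]
rack_mark 0.88 [377.8 235.9]
clip1 0.86 [280.8 231.3]
clip1 0.71 [161.3 233.6]
clip1 0.6 [300.5 230.4]
clip1 0.54 [335.7 231.6]
cutter 0.5 [340.2 301.7]
ramekin 0.78 [199.9 305.9]
ramekin 0.18 [381.3 229.8]
pie_tin 0.67 [354.3 179.9]
pie_tin 0.58 [277.7 177.2]
pie_tin 0.39 [338.8 299.6]
spoon 0.62 [278.9 175. ]
timer 0.71 [159.9 231.9]
spice_jar 0.57 [457.8 237.2]
spice_jar 0.44 [313.8 233.3]
```

View pics/z31.png

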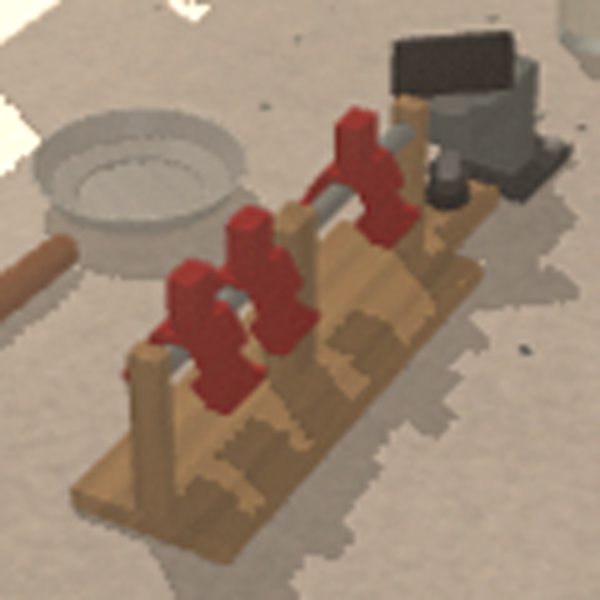

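View pics/z32.png

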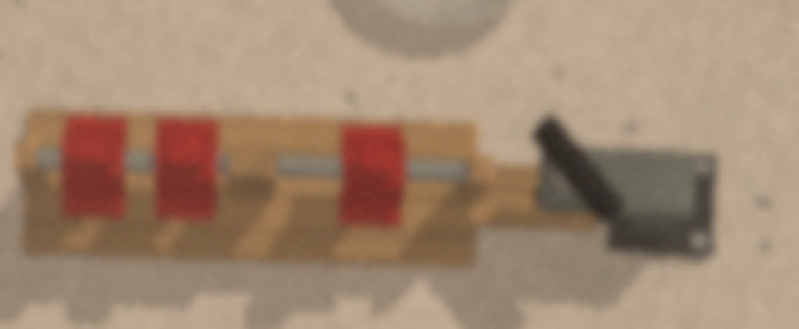

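View pics/top23.png

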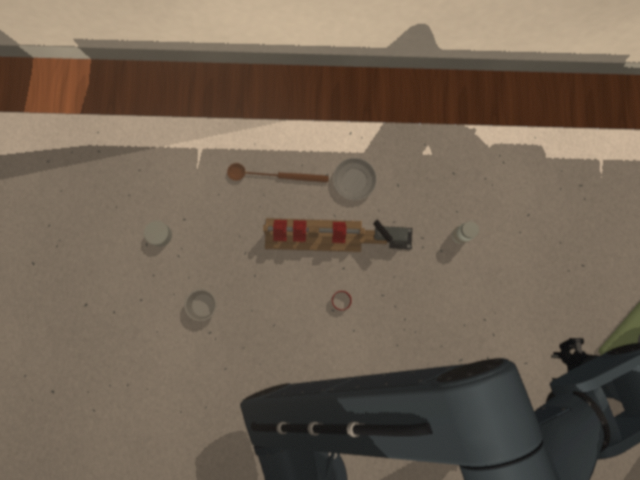

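View pics/side23.png

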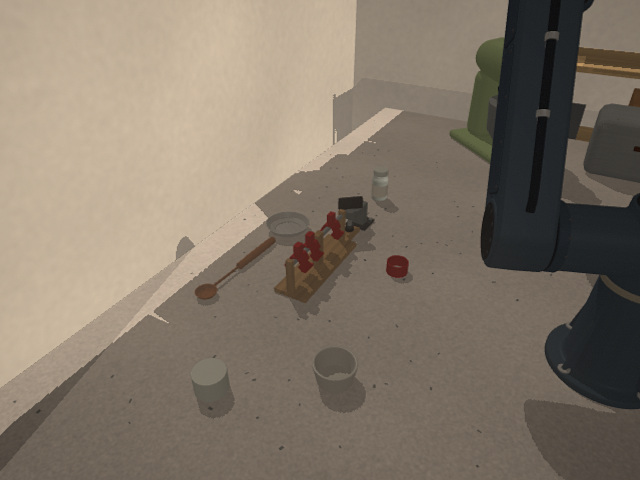

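```bash
python3 -c "
from h import *
plan();print(manip.sign_off())"
```

```text
t 51.12 p [ 0.311  -0.5344  0.2659] psi 89.86 gap 0.498 F [1.  0.1 0.2] T [0.017 0.014 0.   ] q6 -70.0 tilt [ 0.     -0.0001]
the job is handed in; nothing more can be done
None
```

The rack is set under the clamp, the clamp is snugged, and all three red roll clips hang on the rail. I handed the job in at about 51 s; sign-off gave no verdict.

**Rack:** I slid it by its middle post without lifting it. A fit to the camera image put the dark spot about 1 mm from the clamp axis, and the rack looked unmoved in the last picture.

**Clamp:** I turned the handle about 266° clockwise, which I estimate is about a quarter turn past contact, or roughly 20 N. I could not measure the pad force directly:
- **Contact:** wrist-joint torque rose steadily at about the rate expected in contact over the last 30°. The pad also showed no further travel between 200° and 266°.
- **Starting angle:** it was ambiguous from the handle alone. The less likely reading gives about 8 N, which is still within the 5–40 N range.
- **Wrist force sensor:** its torque reading was too noisy to settle it.

**Clips:** Only three were in the scene; no view showed a fourth. The one at the middle had been knocked a few centimetres aside during the run, so I located it again before picking it up. In the last pictures all three hang upright with tabs up, two on the +y side of the middle post and one on the −y side.

**Other items:** The bystanders look unmoved in the last pictures, and the arm was parked clear of everything. The image networks gave some spurious detections at the end, such as a "clip" at the timer. I checked those against the pictures and disregarded them.

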